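Refill the tea cupboard's drying unit and lock its vent cover

ROBOT

A 7-joint arm with a two-finger parallel gripper is mounted at the origin on the work surface. World frame = base frame: x ahead of the robot, y to its left, z up, the work surface at z = 0. Lengths are in m, angles in rad, forces in N, time in s.
With the tool pointing down it reaches from about 0.35 to 0.9 m from the base axis. Payload 8.1 kg.
Tool frame: the origin (TCP) lies at the very end of the fingers, on their centre line; the grasp point (between the pads) lies arm.hold_point_z behind it (arm.hold_point_z is the distance from the TCP to the grasp point, in m); z points along the fingers, y is the line along which they close (so a half turn about z gives the same grasp; the last joint's range is limited). The gripper opens to 92 mm and grips with 3 to 60 N. Pads are 19 mm wide; open, the fingers measure 130 mm over their backs; the gripper's body (75 mm by 190 mm) begins 47 mm behind the grasp point.
Start: joints at [1.232, 0.434, 0.025, 1.573, -0.012, 1.134, -0.075], TCP at [0.146, -0.608, 0.187] pointing down, gripper open.
Joint ranges: [-2.62, 2.62], [-0.44, 2.09], [-1.27, 1.32], [0.08, 2.57], [-1.32, 4.46], [0.12, 2], [-2.74, 2.74]. Speed limits (rad/s): [2.22, 2.22, 3.01, 3.01, 3.14, 3.14, 3.14].

INTERFACE

Orientations are given as a rotation vector (axis times angle).
In Python, from cell import arm, vision, job, cut_out gives the robot as it stands. The module is installed in compiled form; this text tells all that it offers.
- The arm moves only by the tool play_rows, never from a script. Its argument "increments" is text: rows parted by semicolons, each of 5 numbers parted by spaces: the shift along the tool's x, y, z in cm, then the turn about the tool's z in degrees, then the opening, from -1 (shut) to 1 (fully open), so that 0 is half open. A call has 1 to 5 rows; each row shifts and turns the commanded pose from where the row before left it, along the tool's axes as they then stand; what a row does not reach is not made up. A row lasts 1/12 s, in which the tool goes at most 41.7 mm and 7.16 degrees, less where a joint would pass 70% of its speed; a pose out of reach is approached as far as the arm can. A call is refused whole if a number of a shift passes 4.17 or a number of a turn 7.16, either way. A call with a gripper value outside its range is refused whole. The fingers move at their own pace and stop on an object; "grip_force" is the grip in N (left out, the last holds). Time passes only in rows, so rows that do not move let the fingers close. It gives the time, the measured TCP pose, the force, the opening and the grip force at its end, in the units of the state.
- arm.observe(): the state, without advancing time (a new reading comes with each control period).
- vision.get_image(name): name is "scene" or "top" or "wrist"; returns a dict with "frame" (420x560x3 uint8, red, green, blue), "z_map" (420x560 float32, m along the optical axis (not along the pixel's ray), 0 where there is no reading), "mtx" (3x3 intrinsics, pixels), "cam_to_world" (4x4, takes a point from camera to world coordinates). Camera axes: x right, y up, looking along -z (the intrinsics and any distortion apply to the point x, -y, -z); pixel columns grow to the right and rows downward; lengths in m; the calibration is good to about 2 mm. A picture is of the moment at which its call begins.
- job.sign_off(): hands the job in; it is judged then, once.
Trained networks look in a picture, given as the dict that the camera call returned (one of the last four; its "shot" number tells which), for a name from the list of things; names that differ only in an ending like _2 or _b are one class to them, and where a whole thing is asked for, a point or a joint stands for the part that bears it (a point fixed in the world has none). Each returns a list of dicts, best first, with "confidence" (0 to 1); they miss things now and then, are a little off and sometimes report something else, mostly with a low value. They report only what shows in the picture. A call takes as long as a camera call. They do not tell look-alikes from the thing itself.
- cut_out(query, picture): "mask" (420x560 bool, what is visible of it) and "point" ([row, column] in pixels, amid what is visible of it).
The state is a dict: "clock": time; "joints": joint angles; "dq": joint speeds; "joint_efforts": joint torques, N m; "position": TCP position; "ee_rot": TCP orientation; "force": force on the tool from outside, world axes, zero at the start; "ft_torque": the same for the moment, N m; "width": opening from 0.0 (shut) to 1.0 (fully open); "gripper_force": force on a finger pad.
Only numpy, scipy, OpenCV 4.12 (cv2) and the standard library are available. Lean on these libraries where they do the work, as an engineer would, in place of code of your own. Each camera call takes 0.05 s, during which the arm holds its last target. There are 200 camera calls.

TASK

Put the spent desiccant canisters (green band) from the drying unit into the red tray and stand every fresh one (orange band) upright in a cell of its own in the unit. Then fit the vent cover by hooking its front lip under the bar of the front slot while its back is raised and pivoting it down until it snaps flat under the catch, turn the slotted cam clockwise with the flat-bladed key until it seats, and stand the key back in its stand. Leave the tea things and the humidity gauge where they are.

Things in the scene. Friction and masses are not known exactly. Their poses are not given: they have to be found in the camera images.
- dryer: drying unit of the tea cupboard, fixed: a grey painted open-topped box 208 mm (its x, from -96 to 112 mm) by 168 mm (its y), origin on its underside below the middle of the bay. x points from the front (slot side, nearer the robot) to the back (catch and cam side), z up. The cover lies on its wall tops, 60 mm high; side rails 67 mm high stand 79 mm either side of the middle line
- bay (a point): middle of the unit's bay (140 by 140 mm open, unit axes), 30 mm above the unit's underside, 24 mm above the bay floor. Low ribs (tops 12 mm above that floor) form four 52 mm square cells centred 28 mm to either side of this point in x and in y; a seated canister's middle is at this height
- slot (a point): middle of the front slot, on its sill (unit x = -86 mm, height 60 mm). The slot opens to the back; above it an aluminium keeper bar spans the unit from 10 mm in front of this point to 8 mm behind it, its underside 9 mm and its top 15 mm above the sill; the slot ends 4 mm in front of this point
- catch (a point): tip of the sprung steel catch nose, 36 mm wide (unit x = 72 mm, y = 0, height 68 mm), bevelled from here up to height 79 mm. The cover's back edge pressed down on the bevel (about 12 N there) pushes the nose back until it snaps over the cover. It comes out of a block 66 mm high beginning at x = 78 mm, with a black housing 44 mm wide, 80 mm high from x = 82 mm
- can1_mid (a point): a fresh desiccant canister (absent in some runs): round white plastic drum 46 mm across, 28 mm high, orange gel band, with a blue round knob 18 mm across and 20 mm high on top (total 48 mm high), about 90 g; this point is on its axis, 24 mm above its foot; z up through the knob
- can2_mid (a point): a fresh desiccant canister (absent in some runs): round white plastic drum 46 mm across, 28 mm high, orange gel band, with a blue round knob 18 mm across and 20 mm high on top (total 48 mm high), about 90 g; this point is on its axis, 24 mm above its foot; z up through the knob
- can3_mid (a point): a fresh desiccant canister (absent in some runs): round white plastic drum 46 mm across, 28 mm high, orange gel band, with a blue round knob 18 mm across and 20 mm high on top (total 48 mm high), about 90 g; this point is on its axis, 24 mm above its foot; z up through the knob
- can4_mid (a point): a fresh desiccant canister (absent in some runs): round white plastic drum 46 mm across, 28 mm high, orange gel band, with a blue round knob 18 mm across and 20 mm high on top (total 48 mm high), about 90 g; this point is on its axis, 24 mm above its foot; z up through the knob
- old1_mid (a point): a spent desiccant canister standing in a cell of the unit (one of the two is absent in some runs): same shape, size and mass as a fresh one, but with a dark green gel band and a black knob; this point is on its axis, 24 mm above its foot
- old2_mid (a point): a spent desiccant canister standing in a cell of the unit (one of the two is absent in some runs): same shape, size and mass as a fresh one, but with a dark green gel band and a black knob; this point is on its axis, 24 mm above its foot
- tray: dark red return tray for spent canisters, fixed: open, 90 mm (its x) by 140 mm (its y), 22 mm high, walls and floor 5 mm thick, origin on its underside in the middle; it has room for two canisters side by side along its y
- cover_grip (a point): the unit's loose aluminium vent cover, about 250 g, lying flat beside the unit at first: this point is the middle of its black grip bar, 12 mm thick (x), 70 mm long (y), which stands 24 mm above the plate; the cover's underside is 18 mm below this point. x points from lip to back edge, z up. Fitted, this point is at unit x = 12, y = 0, height 78 mm, axes alike, 2 mm free fore and aft, 4 mm sideways
- cover_lip (a point): middle of the front edge of the cover's lip, 100 mm in front of the grip bar's middle. The lip is 4 mm thick, flush with the underside, 110 mm wide, and juts 15 mm from the front of the plate; this point is 2 mm above the underside
- cover_back (a point): middle of the back edge of the cover's plate, 64 mm behind the grip bar's middle, 3 mm above the underside. The plate is 149 mm (x) by 150 mm (y) by 6 mm, with black vent slits
- cam (a joint): angle of the slotted brass cam on the unit's back block, rad: 0 = open (tongue and slot along the unit's y), grows as it turns clockwise seen from above, stop at 1.571 = locked, steel tongue over the cover's back edge, slot along the unit's x; stays where it is left, turns with about 0.06 N m
- cam_slot (a point): middle of the floor of the brass cam's slot, on its axis, 73.5 mm above the unit's underside (unit x = 94, y = 52 mm). The slot is 6 mm wide, 28 mm long, 7 mm deep, open above and at its ends, and runs along this frame's y; the head is 28 mm across. The tongue, 28 mm long, points along this frame's -y
- key_grip (a point): the flat-bladed key: red handle 14 mm (x) by 34 mm (y) by 48 mm high, on a steel shank 8 mm thick ending in a blade 2.5 mm thick (x) and 20 mm wide (y); total height 92 mm, blade down, about 80 g. This point is on its axis in the handle, 72 mm above the blade's tip; z up. The handle's foot (44 mm above the tip) is the shoulder that rests on the stand
- stand_mouth (a point): dark wooden key stand, fixed, 60 by 60 by 46 mm: middle of the mouth of its upright hole, on its top; hole 12 mm (its x) by 26 mm (its y), right through. The key stands in it up to its shoulder, blade along the hole's long side
- caddy: steel tea caddy, 66 mm across, 72 mm high, origin under it; not to be disturbed
- whisk: bamboo whisk on a white porcelain shaper, 68 mm across, 165 mm high, origin under it; not to be disturbed
- scoop: wooden tea scoop lying flat, 180 mm long, origin under its middle; not to be disturbed
- gauge: round black humidity gauge with pale face, 64 mm across, 25 mm high, origin under it; not to be disturbed
- rinse: copper rinse bowl, 140 mm across, 75 mm high, origin under it; not to be disturbed
- jar: dark lacquer tea jar, 72 mm across, 52 mm high, origin under it; not to be disturbed
Things that resemble listed ones, but are neither listed nor needed, are in the scene too. What is shaped like the part that bears old1_mid but pink or purple is not meant.

How it is judged:
By the outcome, as a careful person would: the job done as asked, in the order asked, and still so for the second after the job is handed in, with the robot touching nothing.
Of can1, can2, can3, can4 only 2 to 4 are there at a start; the rules pass over those that are not, and their reading is None.
Of old1, old2 only 1 to 2 are there at a start; the rules pass over those that are not, and their reading is None.
At some moment in a run one of can1, can2, can3, can4, cover may be knocked a few centimetres aside while the robot is not near it.
It also fails if it takes over 210 s, if anything falls off the work surface, if the arm or the gripper's body presses on something with over 40 N, if the wrist force passes 120 N, or if a joint passes its speed limit or range.

## Working session

There is one attempt and no reset: what is moved stays moved. The work goes in short steps, Python scripts to look and compute and a tool call to move; the robot and the scene stay as the last step left them, time stands still between calls to the robot, and variables do not carry over. Pictures are saved under pics/ and viewed, at most 14 in all, crops included, and the job is handed in when it is done.

Besides the shell and the picture viewer there is one more tool, called after ">>>" as name(argument=value, ...), one argument or row to a line, values as JSON. play_rows: Moves the arm, as the interface text tells. Its arguments: {"type":"object","properties":{"increments":{"type":"string"},"grip_force":{"type":"number"}},"required":["increments"]}

```bash
mkdir -p pics; ls; cat > h.py <<'E'
from cell import arm, vision, job, cut_out
import numpy as np, cv2
from scipy.spatial.transform import Rotation as R
def shot(n): return vision.get_image(n)
def pts(p, mask=None):
    z=p["z_map"]; v,u=np.nonzero((z>0) if mask is None else (mask&(z>0)))
    d=z[v,u]; K=p["mtx"]
    c=np.stack([(u-K[0,2])/K[0,0]*d, -(v-K[1,2])/K[1,1]*d, -d, np.ones_like(d)],1)
    return (c@np.asarray(p["cam_to_world"]).T)[:,:3]
def save(p,name,box=None,s=1):
    f=p["frame"]
    if box: f=f[box[0]:box[1],box[2]:box[3]]
    f=cv2.resize(f,None,fx=s,fy=s,interpolation=cv2.INTER_CUBIC)
    cv2.imwrite("pics/"+name+".png",f[:,:,::-1])
def st():
    s=arm.observe(); r=R.from_rotvec(s["ee_rot"]).as_matrix()
    print("t",round(s["clock"],2),"pos",np.round(s["position"],4),"F",np.round(s["force"],1),"w",round(s["width"],3),"gf",np.round(s["gripper_force"],1),"j",np.round(s["joints"],2)); print(np.round(r,3))
    return s,r
E
python3 - <<'E'
from h import *
s,r=st(); print(arm.hold_point_z)
t=shot("top"); save(t,"top0",s=1.4); 
c=shot("scene"); save(c,"scene0",s=1.4)
print(t.keys(), t["mtx"], t["cam_to_world"])
for q in ["dryer","can1_mid","old1_mid","tray","cover_grip","key_grip","stand_mouth","cam","caddy","whisk","scoop","gauge","rinse","jar"]:
    for d in cut_out(q,t):
        P=pts(t,d["mask"]); 
        print(q,round(d["confidence"],2),d["point"],d["mask"].sum(),np.round(np.median(P,0),3) if len(P) else None, np.round(P[:,2].max(),3) if len(P) else None)
E
```

```text
pics
t 0.0 pos [ 0.1459 -0.6071  0.1865] F [ 0.  -0.2  0.3] w 0.997 gf 0.0 j [ 1.23  0.44  0.02  1.57 -0.01  1.13 -0.08]
[[ 0.972  0.234 -0.   ]
 [ 0.234 -0.972  0.002]
 [-0.    -0.002 -1.   ]]
0.0188
dict_keys(['frame', 'z_map', 'mtx', 'cam_to_world', 'shot']) [[477.65334955   0.         276.12352578]
 [  0.         477.65334955 208.89030015]
 [  0.           0.           1.        ]] [[-0.01862919  0.99606379 -0.08665959  0.38544025]
 [-0.99953215 -0.01645073  0.02578481  0.03002379]
 [ 0.0242577   0.08709939  0.99590424  1.53097576]
 [ 0.          0.          0.          1.        ]]
dryer 0.76 [188.8, 274.5] 3360 [ 0.583 -0.     0.046] 0.089
dryer 0.54 [200.2, 260.6] 164 [0.545 0.032 0.035] 0.06
can1_mid 0.61 [248.5, 164.1] 179 [0.397 0.34  0.029] 0.055
can1_mid 0.27 [193.9, 442.7] 1635 [ 0.565 -0.547  0.029] 0.086
old1_mid 0.66 [190.3, 324.4] 175 [ 0.571 -0.154  0.029] 0.057
old1_mid 0.51 [184.9, 282.6] 161 [ 0.594 -0.029  0.035] 0.059
old1_mid 0.45 [167.8, 323.3] 164 [ 0.644 -0.149  0.029] 0.055
tray 0.72 [180.2, 180.2] 1285 [0.629 0.291 0.006] 0.031
tray 0.55 [225.4, 126.8] 482 [0.469 0.456 0.071] 0.082
cover_grip 0.85 [238.3, 358.2] 2384 [ 0.423 -0.267  0.006] 0.038
cover_grip 0.54 [224.6, 124.2] 473 [0.468 0.456 0.071] 0.082
stand_mouth 0.68 [166.8, 357.2] 364 [ 0.65  -0.269  0.044] 0.097
cam 0.64 [158.4, 262.1] 96 [0.668 0.042 0.078] 0.086
cam 0.53 [213.1, 204.5] 169 [0.506 0.222 0.029] 0.055
cam 0.46 [236.4, 358.8] 2324 [ 0.424 -0.268  0.006] 0.038
caddy 0.62 [226.3, 124.7] 491 [0.468 0.456 0.071] 0.082
caddy 0.32 [260.9, 100.3] 499 [0.363 0.531 0.064] 0.173
caddy 0.27 [167.5, 361.7] 354 [ 0.648 -0.27   0.044] 0.055
whisk 0.74 [261.4, 99.8] 548 [0.363 0.531 0.059] 0.173
whisk 0.4 [187.5, 275.6] 3340 [ 0.584 -0.     0.047] 0.089
scoop 0.57 [166.9, 126.4] 174 [0.661 0.463 0.006] 0.015
gauge 0.71 [261.7, 258.9] 340 [0.362 0.048 0.025] 0.034
jar 0.84 [255.8, 302.7] 378 [ 0.373 -0.086  0.047] 0.057
```

View pics/top0.png

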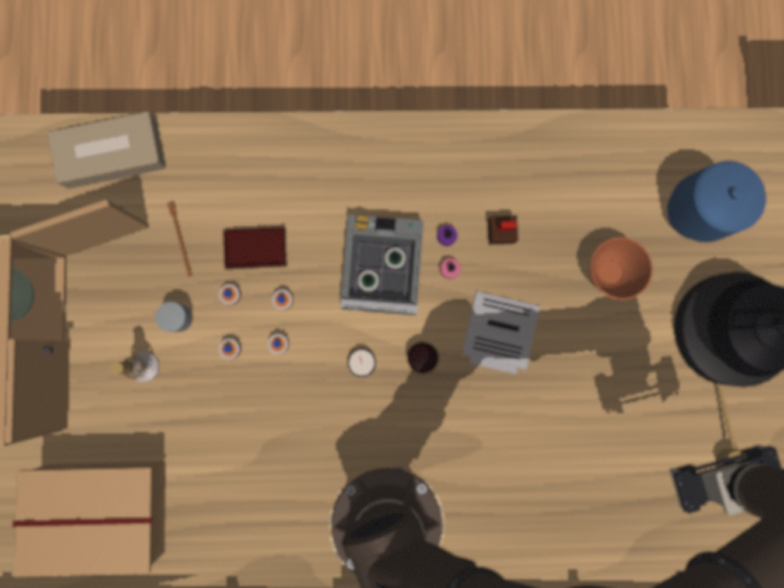

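View pics/scene0.png

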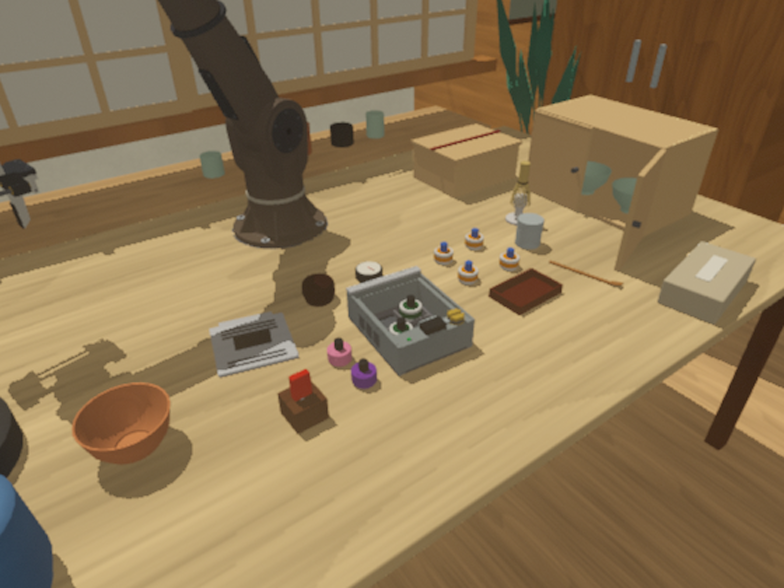

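```bash
cat >> h.py <<'E'
def rect(P):
    (c,wh,a)=cv2.minAreaRect((P[:,:2]*1000).astype(np.float32))
    return np.round(c,1),np.round(wh,1),round(a,1)
def comps(p,sel,P3,minpix=6):
    # sel: HxW bool ; returns list of point sets
    n,l=cv2.connectedComponents(sel.astype(np.uint8)); out=[]
    for i in range(1,n):
        m=l==i
        if m.sum()>=minpix: out.append(P3[m])
    return out
def grid(p):
    z=p["z_map"]; H,W=z.shape; u,v=np.meshgrid(np.arange(W),np.arange(H)); K=p["mtx"]
    c=np.stack([(u-K[0,2])/K[0,0]*z, -(v-K[1,2])/K[1,1]*z, -z, np.ones_like(z)],2)
    G=(c@np.asarray(p["cam_to_world"]).T)[...,:3]; G[z==0]=np.nan; return G
E
python3 - <<'E'
from h import *
t=shot("top"); G=grid(t); hsv=cv2.cvtColor(t["frame"],cv2.COLOR_RGB2HSV)
def box(x0,x1,y0,y1): return (G[...,0]>x0)&(G[...,0]<x1)&(G[...,1]>y0)&(G[...,1]<y1)
dr=box(.44,.72,-.13,.13)
P=G[dr&(G[...,2]>.045)]; print("dryer",rect(P))
print("rails z hist",np.histogram(P[:,2],np.arange(.04,.1,.004)))
print("cover",rect(G[box(.3,.53,-.37,-.17)&(G[...,2]>.003)&(G[...,2]<.012)]),"bar",rect(G[box(.3,.53,-.37,-.17)&(G[...,2]>.02)]))
b=box(.59,.70,-.33,-.21)
print("stand",rect(G[b&(G[...,2]>.035)&(G[...,2]<.055)]),"key",rect(G[b&(G[...,2]>.075)]))
print("tray",rect(G[box(.54,.72,.2,.38)&(G[...,2]>.012)]))
for n,b in (("cans",box(.33,.57,.15,.42)),("old",dr)):
    for Q in comps(t,b&(G[...,2]>.04)&(G[...,2]<.058) if n=="cans" else b&(G[...,2]>.02)&(G[...,2]<.058)&(hsv[...,2]<60),G): print(n,len(Q),np.round(Q.mean(0),4),np.round(Q.max(0),3))
w=shot("wrist"); s,r=st(); M=np.asarray(w["cam_to_world"]); print("wristcam in tool",np.round(r.T@(M[:3,3]-s["position"]),4)); print(np.round(r.T@M[:3,:3],3)); print(w["mtx"])
E
```

```text
dryer (array([5.794e+02, 3.000e-01]), array([168. , 209.5]), 84.3)
rails z hist (array([  0,  16,  27,  82, 248, 296, 285, 249, 226, 195,  83,  26,   0,
         0]), array([0.04 , 0.044, 0.048, 0.052, 0.056, 0.06 , 0.064, 0.068, 0.072,
       0.076, 0.08 , 0.084, 0.088, 0.092, 0.096]))
cover (array([ 415.1, -270. ]), array([229.4, 199.7]), 0.0) bar (array([ 439.7, -272.1]), array([69.6, 12.6]), 75.6)
stand (array([ 658.4, -277.5]), array([61.4, 61.4]), 1.1) key (array([ 657.1, -276.4]), array([31.9, 13.1]), 88.0)
tray (array([607.8, 279.8]), array([130.2, 157.9]), 2.2)
cans 25 [0.5201 0.3442 0.0478] [0.527 0.352 0.054]
cans 26 [0.5056 0.2266 0.0478] [0.512 0.235 0.055]
cans 26 [0.4067 0.2363 0.0479] [0.413 0.244 0.054]
cans 28 [0.3979 0.3443 0.049 ] [0.406 0.352 0.058]
old 27 [ 0.5938 -0.027   0.0476] [ 0.603 -0.019  0.058]
old 27 [0.5443 0.0333 0.049 ] [0.554 0.042 0.058]
t 0.9 pos [ 0.146  -0.6077  0.1874] F [ 0.3 -1.3  0.6] w 1.006 gf 0.0 j [ 1.23  0.43  0.02  1.57 -0.01  1.13 -0.08]
[[ 0.972  0.234  0.   ]
 [ 0.234 -0.972 -0.   ]
 [ 0.     0.    -1.   ]]
wristcam in tool [ 0.069   0.0002 -0.198 ]
[[ 0.001  0.967  0.256]
 [ 1.    -0.001 -0.   ]
 [-0.     0.256 -0.967]]
[[363.20067965   0.         279.74752003]
 [  0.         363.20067965 215.13767315]
 [  0.           0.           1.        ]]
```

>>> play_rows(
  increments="0 0 -2 6.4 -0.25;0 0 -2 6.4 -0.25;0 0 -2 6.4 -0.25;1.96 -3.25 0 0 -0.25;1.96 -3.25 0 0 -0.25",
  grip_force=20,
)

```text
clock: 1.32
position: [0.1904, -0.5483, 0.2484]
ee_rot: [3.134, -0.164, 0.001]
force: [1.5, 0.3, -0.3]
width: 0.686
gripper_force: 0.0
```

>>> play_rows(
  increments="1.96 -3.25 0 0 -0.25;1.96 -3.25 0 0 -0.25;1.96 -3.25 0 0 -0.25;1.96 -3.25 0 0 -0.25;1.96 -3.25 0 0 -0.25",
)

```text
clock: 1.73
position: [0.3059, -0.3934, 0.2476]
ee_rot: [3.137, -0.156, 0.001]
force: [0.4, -0.6, 0.8]
width: 0.382
gripper_force: 0.0
```

>>> play_rows(
  increments="1.96 -3.25 0 0 -0.25;1.96 -3.25 0 0 -0.25;1.96 -3.25 0 0 -0.25;1.96 -3.25 0 0 -0.25;1.96 -3.25 0 0 -0.25",
)

```text
clock: 2.15
position: [0.4195, -0.2414, 0.2477]
ee_rot: [3.137, -0.156, 0.001]
force: [0.3, -0.9, -0.0]
width: 0.381
gripper_force: 0.0
```

>>> play_rows(
  increments="1.96 -3.25 0 0 -0.25;1.96 -3.25 0 0 -0.25;1.96 -3.25 0 0 -0.25;1.96 -3.25 0 0 -0.25;1.96 -3.25 0 0 -0.25",
)

```text
clock: 2.57
position: [0.5332, -0.0894, 0.2476]
ee_rot: [3.138, -0.156, 0.001]
force: [0.7, -0.4, -0.1]
width: 0.373
gripper_force: 0.0
```

>>> play_rows(
  increments="1.96 -3.25 0 0 -0.25;1.96 -3.25 0 0 -0.25;1.96 -3.25 0 0 -0.25;0 0 0 0 -0.25",
)

```text
clock: 2.9
position: [0.6032, 0.0089, 0.2468]
ee_rot: [-3.133, 0.142, -0.001]
force: [-1.5, 1.6, 0.4]
width: 0.373
gripper_force: 0.0
```

```bash
python3 - <<'E'
from h import *
s,r=st(); w=shot("wrist"); save(w,"w1",s=1.4); np.savez("w1.npz",f=w["frame"],z=w["z_map"],M=w["cam_to_world"],K=w["mtx"])
for q in ["old1_mid","cam","can1_mid"]:
    for d in cut_out(q,w):
        P=pts(w,d["mask"]); print(q,round(d["confidence"],2),np.round(d["point"]),d["mask"].sum(),np.round(np.median(P,0),4))
G=grid(w); hsv=cv2.cvtColor(w["frame"],cv2.COLOR_RGB2HSV)
dr=(G[...,0]>.44)&(G[...,0]<.72)&(G[...,1]>-.13)&(G[...,1]<.13)
P=G[dr&(G[...,2]>.05)&(G[...,2]<.09)]; print("dryer",rect(P), P.max(0),P.min(0))
E
```

```text
t 2.9 pos [0.6032 0.0089 0.2468] F [-1.5  1.6  0.4] w 0.373 gf 0.0 j [ 0.12  0.38 -0.31  1.52  0.12  1.26 -1.87]
[[ 0.996 -0.091  0.001]
 [-0.091 -0.996  0.005]
 [ 0.001 -0.005 -1.   ]]
old1_mid 0.87 [187. 315.] 1315 [ 0.5976 -0.0275  0.0351]
old1_mid 0.86 [130. 413.] 1591 [ 0.6477 -0.1446  0.0289]
old1_mid 0.8 [195. 421.] 1492 [ 0.5737 -0.15    0.0289]
old1_mid 0.62 [348.  42.] 617 [0.411  0.3394 0.028 ]
old1_mid 0.47 [265. 516.] 5378 [ 0.4673 -0.2884  0.0069]
cam 0.92 [129. 242.] 1020 [0.6666 0.0423 0.0802]
can1_mid 0.65 [348.  45.] 617 [0.4111 0.3387 0.0281]
dryer (array([5.852e+02, 2.000e-01]), array([168.4, 191.6]), 84.5) [0.68810832 0.08889197 0.08380378] [ 0.48754341 -0.09224439  0.05003447]
```

View pics/w1.png

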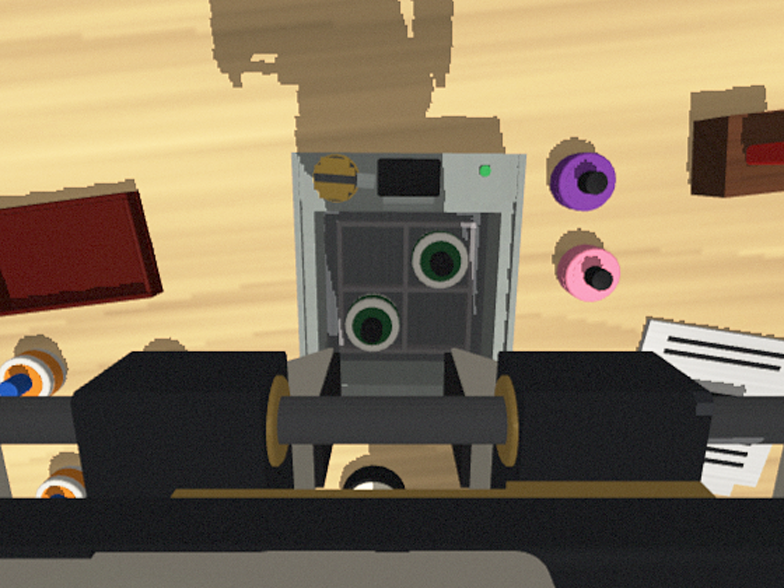

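```bash
python3 - <<'E'
from h import *
d=np.load("w1.npz"); w=dict(frame=d["f"],z_map=d["z"],cam_to_world=d["M"],mtx=d["K"])
G=grid(w); hsv=cv2.cvtColor(w["frame"],cv2.COLOR_RGB2HSV).astype(int); v,u=np.mgrid[:420,:560]
def reg(u0,u1,v0,v1): return (u>u0)&(u<u1)&(v>v0)&(v<v1)
g=reg(215,262,105,150)&(hsv[...,0]>10)&(hsv[...,0]<35)&(hsv[...,1]>90)&(G[...,2]>.06)
P=G[g]; (c,rad)=cv2.minEnclosingCircle((P[:,:2]*1000).astype(np.float32)); print("cam",np.round(P.mean(0),4),np.array(c),rad,np.median(P[:,2]))
s=reg(215,262,105,150)&(hsv[...,2]<75)&(G[...,2]>.06); print("slot",rect(G[s]),np.median(G[s][:,2]),s.sum())
h=reg(262,320,105,145)&(hsv[...,2]<60)&(G[...,2]>.074); P=G[h]; print("housing",rect(P),np.median(P[:,2]))
for n,a in (("old+-",(280,350,155,215)),("old-+",(235,295,200,260))):
    m=reg(*a)&(hsv[...,2]<70)&(G[...,2]>.046); P=G[m]; c,rad=cv2.minEnclosingCircle((P[:,:2]*1000).astype(np.float32)); print(n,np.round(np.array(c),1),rad,np.round(P.mean(0),4),len(P))
    m=reg(*a)&(hsv[...,1]<50)&(hsv[...,2]>110)&(G[...,2]>.026)&(G[...,2]<.045); P=G[m]; c,rad=cv2.minEnclosingCircle((P[:,:2]*1000).astype(np.float32)); print(" rim",np.round(np.array(c),1),rad,np.median(P[:,2]))
b=(G[...,0]>.45)&(G[...,0]<.7)&(abs(G[...,1])<.13)
P=G[b&(G[...,2]>.062)&(G[...,2]<.09)]
T=G[b&(G[...,2]>.055)];
for x0 in (.52,.56,.60,.64):
    Q=T[(abs(T[:,0]-x0)<.01)]; print(x0, Q[:,1].min(),Q[:,1].max(), "mid",(Q[:,1].min()+Q[:,1].max())/2)
m=(G[...,0]>.52)&(G[...,1]>.15)&(G[...,2]>.016)&(G[...,2]<.03)&((hsv[...,0]<8)|(hsv[...,0]>172))&(hsv[...,1]>120); print("tray",rect(G[m]))
E
```

```text
cam [0.6683 0.0435 0.0791] [668.27539062  44.59080505] 17.572269439697266 0.08091783806007899
slot (array([671.5,  42. ]), array([30. , 21.4]), 60.5) 0.07407027967522786 170
housing (array([663.9,  -7.8]), array([43. , 24.8]), 83.6) 0.08062413747106326
old+- [594.4 -28.5] 8.83732795715332 [ 0.595  -0.0284  0.0542] 217
 rim [594.5 -28.8] 22.773475646972656 0.0347108684009001
old-+ [575.3  28.9] 39.84103012084961 [0.5586 0.031  0.1003] 261
 rim [544.2  32.4] 22.731874465942383 0.03466508955833178
0.52 -0.0776579978882225 -0.06324441157904202 mid -0.07045120473363226
0.56 -0.08224639190358042 0.08787422012697323 mid 0.002813914111696403
0.6 -0.08654944323842813 0.08363310035811321 mid -0.0014581714401574603
0.64 -0.0905419181498478 0.07963712758350841 mid -0.005452395283169695
tray (array([597.6, 289. ]), array([143.5, 140.9]), 2.0)
```

>>> play_rows(
  increments="-0.5 3.8 0 0 -0.25;0 0 4 0 -0.25;0 0 4 0 -0.25;0 0 4 0 -0.25;0 0 3.5 0 -0.25",
)

```text
clock: 3.52
position: [0.5905, -0.0396, 0.0908]
ee_rot: [3.136, -0.161, -0.0]
force: [-0.1, -0.1, -0.4]
width: 0.376
gripper_force: 0.0
```

>>> play_rows(
  increments="0 0 0 0 -0.25;0 0 0 0 -0.25",
)

```text
clock: 3.68
position: [0.5902, -0.0387, 0.0918]
ee_rot: [3.137, -0.159, -0.005]
force: [-0.5, -1.1, 0.8]
width: 0.377
gripper_force: 0.0
```

```bash
cat >> h.py <<'E'
def goto(x,y,z):
    s,r=st(); print("delta tool cm",np.round(r.T@(np.array([x,y,z])-s["position"])*100,2),"yaw",round(np.degrees(np.arctan2(r[1,0],r[0,0])),2)); return s,r
E
python3 - <<'E'
from h import *
goto(.5945,-.0287,.036)
t=shot("top"); G=grid(t); hsv=cv2.cvtColor(t["frame"],cv2.COLOR_RGB2HSV).astype(int)
m=(G[...,0]>.53)&(G[...,0]<.72)&(G[...,1]>.17)&(G[...,1]<.4)&((hsv[...,0]<8)|(hsv[...,0]>172))&(hsv[...,1]>120)
n,l,stt,c=cv2.connectedComponentsWithStats(m.astype(np.uint8)); i=1+np.argmax(stt[1:,4]); P=G[l==i]; print("tray",rect(P),stt[i],np.median(P[:,2]), rect(P[P[:,2]>.012]))
E
```

```text
t 3.68 pos [ 0.5902 -0.0387  0.0918] F [-0.5 -1.1  0.8] w 0.377 gf 0.0 j [ 0.17  0.5  -0.28  1.75  0.17  0.92 -1.85]
[[ 0.995 -0.101 -0.003]
 [-0.101 -0.995 -0.001]
 [-0.003  0.001 -1.   ]]
delta tool cm [ 0.34 -1.04  5.58] yaw -5.8
tray (array([625.5, 289.1]), array([ 86.8, 133.4]), 2.1) [ 161  163   43   28 1107] 0.005888335012618207 (array([625.4, 289.2]), array([ 87.1, 132.8]), 1.6)
```

>>> play_rows(
  increments="0.35 -1.05 0 0 -0.25;0 0 2 0 -0.25;0 0 2 0 -0.25;0 0 1.5 0 -0.25;0 0 0 0 -0.25",
)

```text
clock: 4.15
position: [0.5964, -0.0263, 0.0371]
ee_rot: [-3.138, 0.155, 0.001]
force: [-0.5, -0.2, 0.2]
width: 0.374
gripper_force: 0.0
```

>>> play_rows(
  increments="0 0 0 0 -0.25;0 0 0 0 -1;0 0 0 0 -1;0 0 0 0 -1;0 0 0 0 -1",
)

```text
clock: 4.57
position: [0.597, -0.0271, 0.0383]
ee_rot: [3.138, -0.156, 0.002]
force: [-0.1, 0.1, 0.7]
width: 0.134
gripper_force: 0.0
```

>>> play_rows(
  increments="0 0 0 0 -1;0 0 0 0 -1",
)

```text
clock: 4.73
position: [0.5965, -0.0271, 0.0376]
ee_rot: [3.138, -0.156, 0.001]
force: [-0.6, -0.7, -0.6]
width: 0.019
gripper_force: 0.0
```

```bash
python3 - <<'E'
from h import *
goto(.5945,-.0287,.036)
E
```

```text
t 4.73 pos [ 0.5965 -0.0271  0.0376] F [-0.6 -0.7 -0.6] w 0.019 gf 0.0 j [ 0.14  0.57 -0.27  1.79  0.2   0.82 -1.89]
[[ 0.995 -0.099  0.   ]
 [-0.099 -0.995 -0.   ]
 [ 0.     0.    -1.   ]]
delta tool cm [-0.18  0.18  0.16] yaw -5.7
```

```bash
python3 - <<'E'
from h import *
s,r=st(); w=shot("wrist"); save(w,"w2",s=1.4); c=shot("scene"); save(c,"s2",(180,280,230,350),5)
for d in cut_out("old1_mid",c)[:3]:
    P=pts(c,d["mask"]); print(d["confidence"],d["point"],np.round(np.median(P,0),3),np.round(P.max(0),3))
print(r.T@(np.asarray(w["cam_to_world"])[:3,3]-s["position"]))
E
```

```text
t 4.73 pos [ 0.5965 -0.0271  0.0376] F [-0.6 -0.7 -0.6] w 0.019 gf 0.0 j [ 0.14  0.57 -0.27  1.79  0.2   0.82 -1.89]
[[ 0.995 -0.099  0.   ]
 [-0.099 -0.995 -0.   ]
 [ 0.     0.    -1.   ]]
0.8 [250.3, 243.9] [ 0.579 -0.159  0.027] [ 0.597 -0.116  0.051]
0.67 [233.8, 283.5] [ 0.598 -0.034  0.035] [ 0.608 -0.004  0.056]
0.59 [268.7, 259.8] [ 0.656 -0.156  0.027] [ 0.672 -0.129  0.049]
[ 6.90268313e-02  2.04662841e-05 -1.97977147e-01]
```

View pics/s2.png

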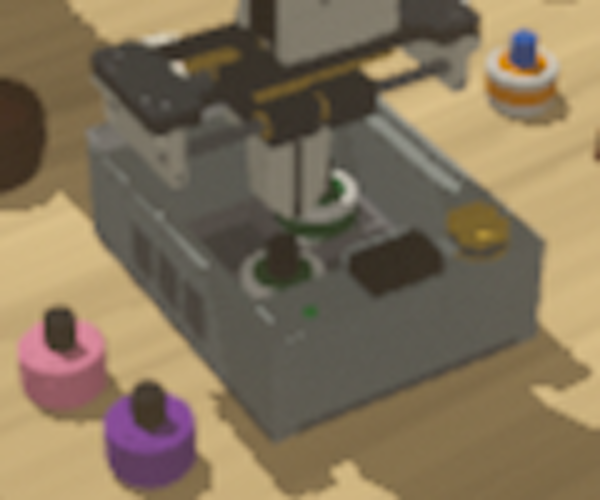

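View pics/w2.png

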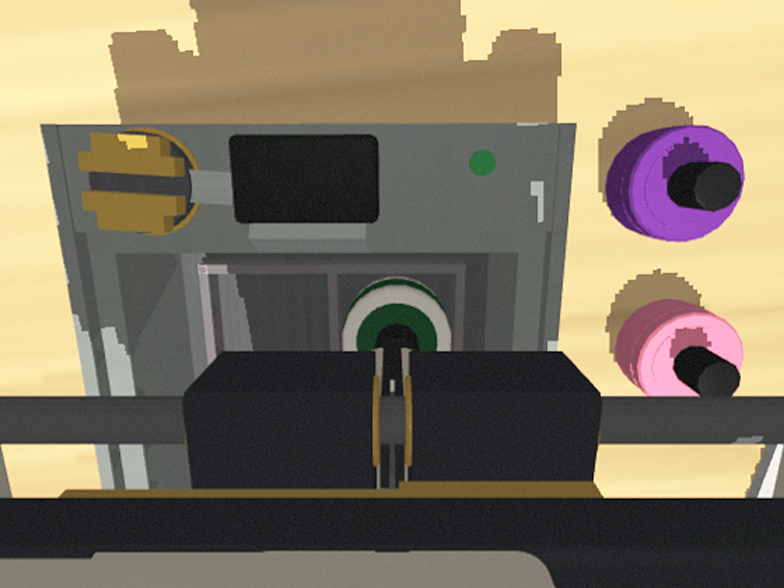

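```bash
python3 - <<'E'
from h import *
s,r=st(); w=shot("wrist"); G=grid(w); 
v,u=np.mgrid[:420,:560]
hsv=cv2.cvtColor(w["frame"],cv2.COLOR_RGB2HSV).astype(int)
m=(u>235)&(u<335)&(v>190)&(v<252)&(hsv[...,1]<60)&(hsv[...,2]>100)&(G[...,2]>.02)&(G[...,2]<.045); P=G[m]
# circle fit to rim outer
A=np.c_[2*P[:,:2],np.ones(len(P))]; q=np.linalg.lstsq(A,(P[:,:2]**2).sum(1),rcond=None)[0]; print("rim fit",q[:2],np.sqrt(q[2]+q[:2]@q[:2]),P.max(0),P.min(0),len(P))
m=(u>262)&(u<302)&(v>225)&(v<252)&(hsv[...,2]<60); P=G[m]; print("knob",np.nanmax(P,0),np.nanmin(P,0))
c=shot("scene"); G=grid(c); b=(G[...,0]>.5)&(G[...,0]<.65)&(abs(G[...,1]+.03)<.06)&(G[...,2]>.062)&(G[...,2]<.085)
P=G[b]; print("finger pts scene",np.round(np.percentile(P,[5,50,95],axis=0),4))
h=cv2.cvtColor(c["frame"],cv2.COLOR_RGB2HSV)
b=(G[...,0]>.57)&(G[...,0]<.65)&(abs(G[...,1]+.03)<.06)&(G[...,2]>.038)&(G[...,2]<.056)&(h[...,2]<70);P=G[b]; print("dark knob scene",np.round(np.percentile(P,[5,50,95],axis=0),4))
E
```

```text
t 4.88 pos [ 0.5963 -0.0271  0.0373] F [0.1 0.8 0.3] w 0.012 gf 0.0 j [ 0.14  0.57 -0.27  1.79  0.2   0.82 -1.89]
[[ 0.995 -0.099 -0.   ]
 [-0.099 -0.995 -0.   ]
 [-0.     0.    -1.   ]]
rim fit [ 0.59599289 -0.02905037] 0.019526260631221464 [ 0.61745952 -0.00630302  0.03684412] [ 0.58833928 -0.05163778  0.02653447] 1389
knob [ 0.63303725 -0.01681914  0.14956976] [ 0.58997479 -0.04033002  0.03336961]
finger pts scene [[ 0.5156 -0.0866  0.0631]
 [ 0.6118 -0.0763  0.0665]
 [ 0.6492 -0.0103  0.0803]]
dark knob scene [[ 0.5906 -0.037   0.0406]
 [ 0.5991 -0.0314  0.0507]
 [ 0.6039 -0.0249  0.0551]]
```

```bash
python3 - <<'E'
from h import *
c=shot("scene"); G=grid(c)
for (cx,cy) in [(270,150),(270,180),(275,200),(310,150),(310,180),(315,195),(290,215),(285,240),(285,255),(250,270)]:
    print("scene",cx,cy,np.round(G[180+cy//5,230+cx//5],4),c["frame"][180+cy//5,230+cx//5])
w=shot("wrist"); G=grid(w)
for (cx,cy) in [(385,360),(392,360),(400,360),(392,345),(395,335),(382,380),(402,380),(392,390),(392,470),(280,360),(280,450)]:
    print("wrist",cx,cy,np.round(G[int(cy/1.4),int(cx/1.4)],4),w["frame"][int(cy/1.4),int(cx/1.4)])
E
```

```text
scene 270 150 [ 0.6062 -0.0444  0.1241] [120 113 100]
scene 270 180 [ 0.6063 -0.0445  0.1054] [129 123 108]
scene 275 200 [ 0.6071 -0.0419  0.092 ] [129 122 108]
scene 310 150 [ 0.6085 -0.0204  0.1157] [129 123 108]
scene 310 180 [ 0.6089 -0.0205  0.0968] [128 123 108]
scene 315 195 [ 0.6088 -0.017   0.0855] [112 109  93]
scene 290 215 [ 0.6078 -0.0326  0.0786] [95 94 79]
scene 285 240 [ 0.5991 -0.0295  0.0554] [53 46 36]
scene 285 255 [ 0.6032 -0.0324  0.0491] [54 46 35]
scene 250 270 [ 0.585  -0.0427  0.0321] [99 98 84]
wrist 385 360 [ 0.6063 -0.0261  0.0843] [27 29 28]
wrist 392 360 [ 0.6052 -0.0282  0.0822] [28 29 30]
wrist 400 360 [ 0.6055 -0.0305  0.0835] [45 43 41]
wrist 392 345 [ 0.601  -0.0278  0.0558] [28 23 29]
wrist 395 335 [ 0.6032 -0.0291  0.0512] [22 22 23]
wrist 382 380 [ 0.6304 -0.0287  0.1553] [116  93  51]
wrist 402 380 [ 0.6309 -0.0323  0.1572] [113  92  56]
wrist 392 390 [ 0.5969 -0.0274  0.0862] [99 98 93]
wrist 392 470 [ 0.5165 -0.0195  0.0065] [47 48 47]
wrist 280 360 [ 0.6349 -0.0117  0.1533] [30 34 35]
wrist 280 450 [ 0.6258 -0.0132  0.1671] [28 35 31]
```

```bash
python3 - <<'E'
from h import *
c=shot("scene"); G=grid(c)
for row in range(216,234):
    print(row,[ (np.round(G[row,k]*1000).astype(int).tolist(), int(c["frame"][row,k].sum())) for k in (284,287,290)])
E
```

```text
216 [([606, -45, 105], 360), ([605, -34, 101], 359), ([607, -26, 98], 287)]
217 [([607, -45, 102], 357), ([607, -36, 99], 356), ([607, -25, 94], 290)]
218 [([604, -43, 97], 360), ([607, -35, 95], 354), ([606, -25, 91], 287)]
219 [([606, -44, 95], 357), ([607, -35, 92], 357), ([607, -26, 88], 287)]
220 [([604, -43, 91], 356), ([606, -35, 88], 357), ([608, -26, 85], 288)]
221 [([519, 19, 11], 326), ([608, -36, 87], 356), ([606, -25, 81], 287)]
222 [([519, 19, 7], 248), ([606, -35, 82], 358), ([606, -25, 78], 290)]
223 [([535, 7, 18], 211), ([544, 11, 21], 291), ([555, 14, 27], 310)]
224 [([538, 5, 17], 220), ([544, 11, 18], 177), ([555, 14, 23], 249)]
225 [([538, 5, 13], 223), ([543, 12, 13], 174), ([555, 14, 20], 154)]
226 [([539, 4, 11], 210), ([588, -21, 51], 165), ([557, 12, 18], 154)]
227 [([590, -33, 54], 169), ([593, -25, 53], 142), ([556, 13, 13], 288)]
228 [([591, -33, 52], 136), ([596, -27, 53], 135), ([555, 14, 9], 336)]
229 [([596, -37, 54], 129), ([602, -32, 55], 129), ([589, -12, 38], 278)]
230 [([593, -35, 48], 132), ([-9223372036854775808, -9223372036854775808, -9223372036854775808], 133), ([591, -13, 36], 277)]
231 [([595, -36, 46], 133), ([604, -33, 50], 137), ([593, -15, 35], 245)]
232 [([596, -37, 43], 134), ([603, -32, 46], 138), ([597, -18, 36], 143)]
233 [([596, -37, 40], 137), ([602, -31, 41], 135), ([600, -20, 35], 145)]<stdin>:4: RuntimeWarning: invalid value encountered in cast
```

>>> play_rows(
  increments="0 0 0 0 -0.25;0 0 0 0 -0.25;0 0 0 0 -0.25;0 0 0 0 -0.25",
)

```text
clock: 5.47
position: [0.5963, -0.0271, 0.0373]
ee_rot: [3.138, -0.156, 0.0]
force: [-0.6, -0.3, -0.1]
width: 0.243
gripper_force: 0.0
```

```bash
python3 - <<'E'
from h import *
s,r=st()
c=shot("scene"); G=grid(c); save(c,"s3",(160,260,230,350),5)
b=(G[...,0]>.59)&(G[...,0]<.615)&(abs(G[...,1]+.03)<.06)&(G[...,2]>.04)&(G[...,2]<.12)&(c["frame"].sum(2)>200)
P=G[b]
for y in np.arange(-.07,.02,.006):
    Q=P[abs(P[:,1]-y)<.003]
    if len(Q): print(round(y,3),len(Q),np.round(Q[:,2].min(),4),np.round(np.median(Q[:,0]),4))
E
```

```text
t 5.47 pos [ 0.5963 -0.0271  0.0373] F [-0.6 -0.3 -0.1] w 0.243 gf 0.0 j [ 0.14  0.57 -0.27  1.79  0.2   0.82 -1.89]
[[ 0.995 -0.099  0.   ]
 [-0.099 -0.995 -0.   ]
 [ 0.     0.    -1.   ]]
-0.07 7 0.0575 0.6026
-0.058 21 0.0923 0.6015
-0.052 26 0.0875 0.6046
-0.046 25 0.0816 0.6063
-0.04 15 0.0786 0.6062
-0.022 2 0.0525 0.598
-0.016 15 0.0756 0.6081
-0.01 28 0.0787 0.6095
-0.004 18 0.085 0.6105
0.002 11 0.0883 0.6103
```

View pics/s3.png

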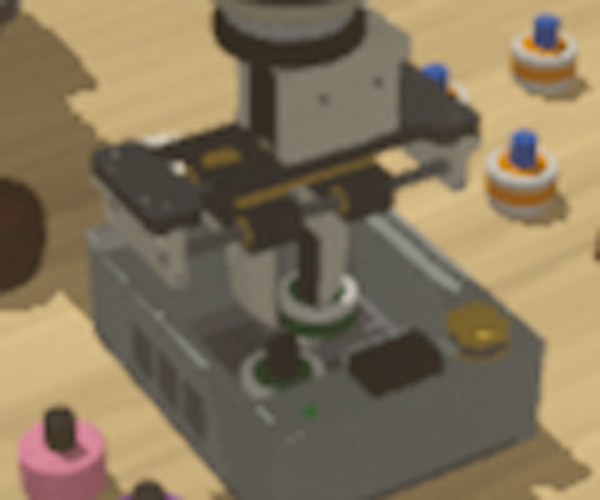

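>>> play_rows(
  increments="0 0.15 1 0 -0.25;0 0 1 0 -0.25;0 0 1 0 -0.25;0 0 0.5 0 -0.25;0 0 0 0 -0.25",
)

```text
clock: 5.93
position: [0.5947, -0.0286, 0.0002]
ee_rot: [3.138, -0.156, -0.005]
force: [0.7, 0.2, -0.2]
width: 0.373
gripper_force: 0.0
```

>>> play_rows(
  increments="0 0 0 0 -0.25;0 0 0 0 -1;0 0 0 0 -1;0 0 0 0 -1;0 0 0 0 -1",
)

```text
clock: 6.35
position: [0.5965, -0.0285, 0.0027]
ee_rot: [3.138, -0.156, 0.001]
force: [1.0, 0.5, 0.9]
width: 0.187
gripper_force: 20.0
```

>>> play_rows(
  increments="0 0 0 0 -1;0 0 0 0 -1",
)

```text
clock: 6.52
position: [0.5966, -0.0286, 0.0027]
ee_rot: [3.138, -0.156, 0.001]
force: [0.1, -0.5, 2.1]
width: 0.188
gripper_force: 20.0
```

>>> play_rows(
  increments="0 0 -3 0 -1;0 0 -3 0 -1;0 0 -3 0 -1;-0.08 -3.5 0 0 -1;-0.08 -3.5 0 0 -1",
)

```text
clock: 6.93
position: [0.6033, 0.0391, 0.0946]
ee_rot: [3.136, -0.165, 0.007]
force: [0.4, 0.5, -1.2]
width: 0.186
gripper_force: 20.0
```

>>> play_rows(
  increments="-0.08 -3.5 0 0 -1;-0.08 -3.5 0 0 -1;-0.08 -3.5 0 0 -1;-0.08 -3.5 0 0 -1;-0.08 -3.5 0 0 -1",
)

```text
clock: 7.35
position: [0.6146, 0.2174, 0.0922]
ee_rot: [3.137, -0.156, -0.0]
force: [1.0, -0.3, -1.3]
width: 0.187
gripper_force: 20.0
```

>>> play_rows(
  increments="-0.08 -3.5 0 0 -1;-0.08 -3.5 0 0 -1;-0.08 -3.5 0 0 -1;0 0 0 0 -1;0 0 0 0 -1",
)

```text
clock: 7.77
position: [0.6215, 0.324, 0.0918]
ee_rot: [-3.137, 0.149, 0.002]
force: [0.6, -1.9, -1.2]
width: 0.187
gripper_force: 20.0
```

>>> play_rows(
  increments="0 0 0 0 -1",
)

```text
clock: 7.85
position: [0.6227, 0.32, 0.0918]
ee_rot: [3.137, -0.155, -0.001]
force: [-0.4, -0.3, -1.3]
width: 0.187
gripper_force: 20.0
```

```bash
python3 - <<'E'
from h import *
goto(.6242,.321,.003)
w=shot("wrist"); G=grid(w); hsv=cv2.cvtColor(w["frame"],cv2.COLOR_RGB2HSV).astype(int)
m=((hsv[...,0]<8)|(hsv[...,0]>172))&(hsv[...,1]>120)&(G[...,2]<.04)&(G[...,0]>.5)
n,l,stt,c=cv2.connectedComponentsWithStats(m.astype(np.uint8)); i=1+np.argmax(stt[1:,4]); P=G[l==i]; print("tray",rect(P),stt[i],P.max(0),P.min(0))
E
```

```text
t 7.85 pos [0.6227 0.32   0.0918] F [-0.4 -0.3 -1.3] w 0.187 gf 20.0 j [-0.38  0.66 -0.29  1.45  0.2   1.06 -2.38]
[[ 0.995 -0.099 -0.001]
 [-0.099 -0.995 -0.001]
 [-0.001  0.001 -1.   ]]
delta tool cm [ 0.14 -0.13  8.88] yaw -5.67
tray (array([625.4, 289.9]), array([ 89.6, 138.8]), 2.0) [  219   133   194   118 16748] [0.67241229 0.36042864 0.02489225] [0.58269206 0.2192988  0.00216076]
```

>>> play_rows(
  increments="0.14 -0.12 3 0 -1;0 0 3 0 -1;0 0 2 0 -1;0 0 0.85 0 -1;0 0 0 0 -1",
)

```text
clock: 8.32
position: [0.6241, 0.3184, 0.0021]
ee_rot: [3.134, -0.16, -0.003]
force: [-0.7, -0.5, -0.8]
width: 0.19
gripper_force: 20.0
```

>>> play_rows(
  increments="0 0 0 0 -1;0 0 0 0 -0.25;0 0 0 0 -0.25;0 0 0 0 -0.25;0 0 0 0 -0.25",
)

```text
clock: 8.73
position: [0.6249, 0.3219, 0.0046]
ee_rot: [-3.137, 0.156, -0.002]
force: [-0.1, -0.3, 0.9]
width: 0.368
gripper_force: 0.0
```

>>> play_rows(
  increments="0 0 -3 0 -0.25;0 0 -3 0 -0.25;0 0 -3 0 -0.25;0 0 0 0 -0.25;0 0 0 0 -0.25",
)

```text
clock: 9.15
position: [0.6258, 0.3227, 0.0965]
ee_rot: [-3.135, 0.156, -0.006]
force: [-0.1, -0.5, -1.0]
width: 0.373
gripper_force: 0.0
```

```bash
python3 - <<'E'
from h import *
goto(.545,.0325,.092)
E
```

```text
t 9.15 pos [0.6258 0.3227 0.0965] F [-0.1 -0.5 -1. ] w 0.373 gf 0.0 j [-0.38  0.65 -0.29  1.44  0.2   1.07 -2.38]
[[ 0.995 -0.099  0.004]
 [-0.099 -0.995  0.002]
 [ 0.004 -0.003 -1.   ]]
delta tool cm [-5.17 29.68  0.35] yaw -5.69
```

>>> play_rows(
  increments="-0.57 3.3 0 0 -0.25;-0.57 3.3 0 0 -0.25;-0.57 3.3 0 0 -0.25;-0.57 3.3 0 0 -0.25;-0.57 3.3 0 0 -0.25",
)

```text
clock: 9.57
position: [0.5782, 0.1584, 0.0926]
ee_rot: [3.137, -0.156, -0.003]
force: [0.5, -0.5, 0.2]
width: 0.373
gripper_force: 0.0
```

>>> play_rows(
  increments="-0.57 3.3 0 0 -0.25;-0.57 3.3 0 0 -0.25;-0.57 3.3 0 0 -0.25;-0.57 3.3 0 0 -0.25;0 0 0 0 -0.25",
)

```text
clock: 9.98
position: [0.5411, 0.0225, 0.0924]
ee_rot: [3.132, -0.169, -0.006]
force: [-0.7, -0.8, -0.4]
width: 0.377
gripper_force: 0.0
```

>>> play_rows(
  increments="0 0 0 0 -0.25;0 0 0 0 -0.25;0 0 0 0 -0.25",
)

```text
clock: 10.23
position: [0.5439, 0.0326, 0.0934]
ee_rot: [-3.137, 0.153, 0.001]
force: [0.0, 0.4, 0.4]
width: 0.376
gripper_force: 0.0
```

```bash
python3 - <<'E'
from h import *
goto(.5445,.0325,.003)
w=shot("wrist"); G=grid(w)
for d in cut_out("old1_mid",w)[:3]:
    P=pts(w,d["mask"]); print(d["confidence"],d["point"],np.round(np.median(P,0),3),np.round(P.max(0),3),np.round(P.min(0),3))
E
```

```text
t 10.23 pos [0.5439 0.0326 0.0934] F [0.  0.4 0.4] w 0.376 gf 0.0 j [ 0.07  0.43 -0.3   1.86  0.16  0.88 -1.98]
[[ 0.995 -0.098 -0.001]
 [-0.098 -0.995  0.001]
 [-0.001 -0.001 -1.   ]]
delta tool cm [0.07 0.01 9.04] yaw -5.6
0.88 [43.1, 525.4] [ 0.645 -0.141  0.029] [ 0.672 -0.126  0.051] [ 0.623 -0.185  0.   ]
0.56 [151.8, 526.2] [ 0.573 -0.147  0.029] [ 0.593 -0.131  0.051] [ 0.547 -0.173  0.004]
```

>>> play_rows(
  increments="0.05 0 3 0 -0.25;0 0 3 0 -0.25;0 0 2 0 -0.25;0 0 1 0 -0.25;0 0 0 0 -0.25",
)

```text
clock: 10.75
position: [0.5428, 0.0317, 0.0017]
ee_rot: [3.137, -0.154, -0.006]
force: [-0.4, -0.8, 1.2]
width: 0.377
gripper_force: 0.0
```

>>> play_rows(
  increments="0 0 0 0 -1;0 0 0 0 -1;0 0 0 0 -1;0 0 0 0 -1;0 0 0 0 -1",
)

```text
clock: 11.17
position: [0.5456, 0.0315, 0.005]
ee_rot: [-3.137, 0.156, -0.004]
force: [0.1, 1.7, 5.6]
width: 0.185
gripper_force: 20.0
```

>>> play_rows(
  increments="0 0 -3 0 -1;0 0 -3 0 -1;0 0 -3 0 -1;0.86 -3.31 0 0 -1;0.86 -3.31 0 0 -1",
)

```text
clock: 11.58
position: [0.5699, 0.0934, 0.0965]
ee_rot: [3.137, -0.165, 0.007]
force: [-0.4, 0.9, -1.4]
width: 0.188
gripper_force: 20.0
```

>>> play_rows(
  increments="0.86 -3.31 0 0 -1;0.86 -3.31 0 0 -1;0.86 -3.31 0 0 -1;0.86 -3.31 0 0 -1;0.86 -3.31 0 0 -1",
)

```text
clock: 12.0
position: [0.6276, 0.2569, 0.094]
ee_rot: [3.137, -0.157, 0.0]
force: [1.4, -0.4, -1.6]
width: 0.191
gripper_force: 20.0
```

>>> play_rows(
  increments="0 0 0 0 -1;0 0 0 0 -1;0 0 0 0 -1;0 0 0 0 -1",
)

```text
clock: 12.33
position: [0.6273, 0.2537, 0.0937]
ee_rot: [3.136, -0.159, -0.0]
force: [0.2, -0.4, -0.6]
width: 0.178
gripper_force: 20.0
```

```bash
python3 - <<'E'
from h import *
goto(.6265,.257,.003)
E
```

```text
t 12.33 pos [0.6273 0.2537 0.0937] F [ 0.2 -0.4 -0.6] w 0.178 gf 20.0 j [-0.28  0.62 -0.29  1.52  0.2   1.03 -2.3 ]
[[ 0.995 -0.101 -0.   ]
 [-0.101 -0.995 -0.001]
 [-0.     0.001 -1.   ]]
delta tool cm [-0.11 -0.34  9.07] yaw -5.79
```

>>> play_rows(
  increments="-0.1 -0.34 3 0 -1;0 0 3 0 -1;0 0 2 0 -1;0 0 0.85 0 -1;0 0 0 0 -1",
)

```text
clock: 12.75
position: [0.626, 0.257, 0.0041]
ee_rot: [3.136, -0.158, -0.003]
force: [-1.0, -1.5, -0.8]
width: 0.188
gripper_force: 20.0
```

>>> play_rows(
  increments="0 0 0 0 -1;0 0 0 0 -0.25;0 0 0 0 -0.25;0 0 0 0 -0.25;0 0 0 0 -0.25",
)

```text
clock: 13.17
position: [0.6271, 0.2593, 0.0061]
ee_rot: [-3.137, 0.156, -0.002]
force: [-0.4, 0.1, -1.1]
width: 0.366
gripper_force: 0.0
```

>>> play_rows(
  increments="0 0 -3 0 -0.25;0 0 -3 0 -0.25;0 0 -3 0 -0.25;0 0 -2 -6 -0.25;0 0 0 -7 -0.25",
)

```text
clock: 13.58
position: [0.6294, 0.2609, 0.1213]
ee_rot: [-3.132, -0.206, -0.013]
force: [0.5, 0.5, 0.5]
width: 0.372
gripper_force: 0.0
```

>>> play_rows(
  increments="0 0 0 -7 -0.25;0 0 0 -7 -0.25;0 0 0 -7 -0.25;0 0 0 -7 -0.25;0 0 0 -7 -0.25",
)

```text
clock: 14.0
position: [0.6268, 0.2591, 0.1157]
ee_rot: [2.926, 1.142, 0.001]
force: [0.2, -0.6, 0.1]
width: 0.379
gripper_force: 0.0
```

>>> play_rows(
  increments="0 0 0 -7 -0.25;0 0 0 -7 -0.25;0 0 0 -7 -0.25;0 0 0 -7 -0.25;0 0 0 -7 -0.25",
)

```text
clock: 14.42
position: [0.6268, 0.2591, 0.1157]
ee_rot: [2.447, 1.969, 0.001]
force: [0.6, 0.6, -0.8]
width: 0.38
gripper_force: 0.0
```

>>> play_rows(
  increments="0 0 0 -7 -0.25;0 0 0 0 -0.25;0 0 0 0 -0.25;0 0 0 0 -0.25",
)

```text
clock: 14.75
position: [0.6267, 0.2591, 0.1154]
ee_rot: [2.333, 2.103, 0.0]
force: [0.2, -1.2, -0.6]
width: 0.376
gripper_force: 0.0
```

```bash
cat >> h.py <<'E'
def knobs(p,zlo=.042,zhi=.062):
    G=grid(p); hsv=cv2.cvtColor(p["frame"],cv2.COLOR_RGB2HSV).astype(int)
    m=(hsv[...,0]>100)&(hsv[...,0]<130)&(hsv[...,1]>110)&(G[...,2]>zlo)&(G[...,2]<zhi)
    out=[]
    for Q in comps(p,m,G,8):
        Q=Q[Q[:,2]>np.percentile(Q[:,2],70)-.004]; c,rad=cv2.minEnclosingCircle((Q[:,:2]*1000).astype(np.float32)); out.append((np.round(c,1),round(rad,1),np.round(Q.mean(0),4),len(Q)))
    return out
E
python3 - <<'E'
from h import *
goto(.5056,.2266,.1)
w=shot("wrist"); 
for k in knobs(w): print("w",k)
t=shot("top")
for k in knobs(t): print("t",k)
for d in cut_out("old1_mid",t):
    P=pts(t,d["mask"]); print(round(d["confidence"],2),d["point"],np.round(np.median(P,0),3))
E
```

```text
t 14.75 pos [0.6267 0.2591 0.1154] F [ 0.2 -1.2 -0.6] w 0.376 gf 0.0 j [-0.07  0.68 -0.68  1.47  0.44  1.15 -0.92]
[[ 0.103  0.995  0.   ]
 [ 0.995 -0.103 -0.   ]
 [-0.     0.    -1.   ]]
delta tool cm [ -4.48 -11.71   1.54] yaw 84.07
w (array([518.6, 345.5]), 9.1, array([0.5197, 0.3457, 0.0485]), 502)
w (array([407.2, 237.4]), 8.5, array([0.4091, 0.2374, 0.0482]), 273)
t (array([406.8, 236.4]), 3.7, array([0.4066, 0.236 , 0.0523]), 5)
t (array([397.9, 342.9]), 5.4, array([0.3982, 0.3433, 0.0509]), 10)
0.56 [191.6, 324.7] [ 0.569 -0.154  0.028]
0.49 [168.4, 322.3] [ 0.644 -0.149  0.029]
```

>>> play_rows(
  increments="1.87 -2.9 0 0 -0.25;1.87 -2.9 0 0 -0.25;1.87 -2.9 0 0 -0.25;1.87 -2.9 0 0 -0.25;0 0 3 0 -0.25",
)

```text
clock: 15.32
position: [0.514, 0.3551, 0.0914]
ee_rot: [-2.317, -2.115, -0.016]
force: [1.4, 1.8, 0.4]
width: 0.376
gripper_force: 0.0
```

>>> play_rows(
  increments="0 0 2.5 0 -0.25;0 0 0 0 -0.25;0 0 0 0 -0.25;0 0 0 0 -0.25",
)

```text
clock: 15.65
position: [0.5194, 0.3454, 0.0615]
ee_rot: [-2.33, -2.107, -0.002]
force: [-0.4, 0.9, -0.2]
width: 0.377
gripper_force: 0.0
```

```bash
python3 - <<'E'
from h import *
goto(.5188,.3455,.0)
w=shot("wrist"); 
for k in knobs(w): print("w",k)
E
```

```text
t 15.65 pos [0.5194 0.3454 0.0615] F [-0.4  0.9 -0.2] w 0.377 gf 0.0 j [-0.23  0.65 -0.67  1.67  0.47  0.98 -1.18]
[[ 0.1    0.995  0.001]
 [ 0.995 -0.1    0.001]
 [ 0.001  0.001 -1.   ]]
delta tool cm [-0.01 -0.06  6.15] yaw 84.24
w (array([518.7, 346.4]), 8.6, array([0.5188, 0.347 , 0.0484]), 604)
w (array([396.7, 346. ]), 8.5, array([0.3965, 0.3481, 0.0483]), 430)
```

>>> play_rows(
  increments="0 -0.06 3 0 -0.25;0 0 2.1 0 -0.25;0 0 1 0 -0.25;0 0 0 0 -0.25;0 0 0 0 -0.25",
)

```text
clock: 16.12
position: [0.5186, 0.3455, 0.0003]
ee_rot: [-2.329, -2.108, -0.001]
force: [0.1, 0.1, -0.4]
width: 0.376
gripper_force: 0.0
```

>>> play_rows(
  increments="0 0 0 0 -1;0 0 0 0 -1;0 0 0 0 -1;0 0 0 0 -1;0 0 0 0 -1",
)

```text
clock: 16.53
position: [0.5185, 0.3458, 0.0003]
ee_rot: [2.329, 2.108, 0.002]
force: [-1.6, 0.3, 7.2]
width: 0.182
gripper_force: 20.0
```

>>> play_rows(
  increments="0 0 -3.5 0 -1;0 0 -3.5 0 -1;0 0 -3.5 0 -1;-3.43 1.26 0 0 -1;-3.43 1.26 0 0 -1",
)

```text
clock: 16.95
position: [0.5367, 0.2775, 0.1073]
ee_rot: [-2.324, -2.114, -0.009]
force: [1.6, -0.2, -1.4]
width: 0.186
gripper_force: 20.0
```

>>> play_rows(
  increments="-3.43 1.26 0 0 -1;-3.43 1.26 0 0 -1;-3.43 1.26 0 0 -1;-3.43 1.26 0 0 -1;-3.43 1.26 0 0 -1",
)

```text
clock: 17.37
position: [0.5821, 0.0955, 0.1045]
ee_rot: [2.329, 2.108, -0.0]
force: [0.4, -0.0, -1.3]
width: 0.182
gripper_force: 20.0
```

>>> play_rows(
  increments="-3.43 1.26 0 0 -1;-3.43 1.26 0 0 -1;0 0 0 0 -1;0 0 0 0 -1;0 0 0 0 -1",
)

```text
clock: 17.78
position: [0.6, 0.0271, 0.1043]
ee_rot: [-2.329, -2.108, -0.0]
force: [0.3, 1.5, -0.8]
width: 0.184
gripper_force: 20.0
```

```bash
python3 - <<'E'
from h import *
goto(.6007,.0268,.006)
E
```

```text
t 17.78 pos [0.6    0.0271 0.1043] F [ 0.3  1.5 -0.8] w 0.184 gf 20.0 j [ 0.34  0.58 -0.7   1.69  0.42  1.03 -0.6 ]
[[ 0.1    0.995 -0.   ]
 [ 0.995 -0.1    0.001]
 [ 0.001 -0.    -1.   ]]
delta tool cm [-0.03  0.07  9.83] yaw 84.28
```

>>> play_rows(
  increments="0 0.06 3.5 0 -1;0 0 3 0 -1;0 0 2 0 -1;0 0 1.25 0 -1;0 0 0 0 -1",
)

```text
clock: 18.2
position: [0.5989, 0.0284, 0.0048]
ee_rot: [-2.324, -2.11, 0.004]
force: [-0.8, -0.5, -1.4]
width: 0.184
gripper_force: 20.0
```

>>> play_rows(
  increments="0 0 0 0 -1;0 0 0 0 -0.25;0 0 0 0 -0.25;0 0 0 0 -0.25;0 0 0 0 -0.25",
)

```text
clock: 18.62
position: [0.6015, 0.0267, 0.0076]
ee_rot: [2.329, 2.107, 0.002]
force: [0.0, -0.3, -0.6]
width: 0.364
gripper_force: 0.0
```

>>> play_rows(
  increments="0 0 -3.5 0 -0.25;0 0 -3.5 0 -0.25;0 0 -3 0 -0.25;3.15 -1.91 0 0 -0.25;3.15 -1.91 0 0 -0.25",
)

```text
clock: 19.03
position: [0.5713, 0.092, 0.1092]
ee_rot: [2.333, 2.099, 0.006]
force: [-0.2, 1.1, -0.4]
width: 0.374
gripper_force: 0.0
```

>>> play_rows(
  increments="3.15 -1.91 0 0 -0.25;3.15 -1.91 0 0 -0.25;3.15 -1.91 0 0 -0.25;3.15 -1.91 0 0 -0.25;0 0 3 0 -0.25",
)

```text
clock: 19.45
position: [0.5046, 0.2373, 0.0826]
ee_rot: [-2.318, -2.118, -0.019]
force: [0.7, 1.9, 0.0]
width: 0.37
gripper_force: 0.0
```

>>> play_rows(
  increments="0 0 0 0 -0.25;0 0 0 0 -0.25;0 0 0 0 -0.25",
)

```text
clock: 19.7
position: [0.5063, 0.2254, 0.0775]
ee_rot: [2.33, 2.106, 0.0]
force: [-0.6, -0.4, 0.6]
width: 0.373
gripper_force: 0.0
```

```bash
python3 - <<'E'
from h import *
goto(.5056,.2266,.0)
w=shot("wrist"); 
for k in knobs(w): print("w",k)
t=shot("top")
for k in knobs(t): print("t",k)
E
```

```text
t 19.7 pos [0.5063 0.2254 0.0775] F [-0.6 -0.4  0.6] w 0.373 gf 0.0 j [-0.01  0.54 -0.71  1.83  0.44  0.93 -1.02]
[[ 0.101  0.995  0.   ]
 [ 0.995 -0.101 -0.   ]
 [-0.     0.    -1.   ]]
delta tool cm [ 0.12 -0.09  7.75] yaw 84.23
w (array([396.6, 344.9]), 8.9, array([0.3974, 0.3448, 0.0483]), 813)
w (array([405.4, 237.3]), 8.6, array([0.4061, 0.2379, 0.0484]), 546)
w (array([504.6, 227.6]), 8.6, array([0.5047, 0.2281, 0.0484]), 521)
t (array([398. , 343.3]), 5.2, array([0.3971, 0.3436, 0.0491]), 9)
```

>>> play_rows(
  increments="0.17 -0.19 3.5 0 -0.25;0 0 3 0 -0.25;0 0 1.2 0 -0.25;0 0 0 0 -0.25;0 0 0 0 -0.25",
)

```text
clock: 20.22
position: [0.5043, 0.2279, 0.0005]
ee_rot: [-2.33, -2.108, 0.0]
force: [1.5, 0.7, 0.1]
width: 0.374
gripper_force: 0.0
```

>>> play_rows(
  increments="0 0 0 0 -1;0 0 0 0 -1;0 0 0 0 -1;0 0 0 0 -1;0 0 0 0 -1",
)

```text
clock: 20.63
position: [0.5045, 0.2285, 0.0009]
ee_rot: [2.329, 2.108, 0.003]
force: [-1.2, -0.3, 7.3]
width: 0.181
gripper_force: 20.0
```

>>> play_rows(
  increments="0 0 -3.5 0 -1;0 0 -3.5 0 -1;0 0 -3.5 0 -1;-3.51 1.65 0 0 -1;-3.51 1.65 0 0 -1",
)

```text
clock: 21.05
position: [0.531, 0.1576, 0.108]
ee_rot: [2.322, 2.114, 0.009]
force: [0.8, -0.9, -1.1]
width: 0.183
gripper_force: 20.0
```

>>> play_rows(
  increments="-3.51 1.65 0 0 -1;-3.51 1.65 0 0 -1;-3.51 1.65 0 0 -1;-3.51 1.65 0 0 -1;-3.51 1.65 0 0 -1",
)

```text
clock: 21.47
position: [0.5947, -0.0301, 0.1052]
ee_rot: [2.329, 2.108, 0.0]
force: [-0.0, 0.1, -0.6]
width: 0.186
gripper_force: 20.0
```

>>> play_rows(
  increments="0 0 0 0 -1;0 0 0 0 -1;0 0 0 0 -1;0 0 0 0 -1",
)

```text
clock: 21.8
position: [0.594, -0.0262, 0.1051]
ee_rot: [-2.326, -2.11, -0.001]
force: [-0.5, -0.3, -1.1]
width: 0.182
gripper_force: 20.0
```

```bash
python3 - <<'E'
from h import *
goto(.595,-.0289,.007)
E
```

```text
t 21.8 pos [ 0.594  -0.0262  0.1051] F [-0.5 -0.3 -1.1] w 0.182 gf 20.0 j [ 0.43  0.57 -0.7   1.71  0.42  1.02 -0.51]
[[ 0.097  0.995  0.   ]
 [ 0.995 -0.097  0.001]
 [ 0.001 -0.    -1.   ]]
delta tool cm [-0.26  0.12  9.81] yaw 84.42
```

>>> play_rows(
  increments="-0.15 0.1 0 0 -1;0 0 0 0 -1;0 0 3.5 0 -1;0 0 3 0 -1;0 0 0 0 -1",
)

```text
clock: 22.22
position: [0.5914, -0.0298, 0.035]
ee_rot: [-2.324, -2.106, 0.01]
force: [-1.5, -0.1, -0.6]
width: 0.185
gripper_force: 20.0
```

>>> play_rows(
  increments="0 0 2 0 -1;0 0 1.25 0 -1;0 0 0 0 -1;0 0 0 0 -1;0 0 0 0 -1",
)

```text
clock: 22.63
position: [0.5959, -0.0293, 0.0085]
ee_rot: [2.328, 2.108, 0.001]
force: [0.6, -0.4, -1.3]
width: 0.187
gripper_force: 20.0
```

```bash
python3 - <<'E'
from h import *
goto(.595,-.0289,.007)
E
```

```text
t 22.63 pos [ 0.5959 -0.0293  0.0085] F [ 0.6 -0.4 -1.3] w 0.187 gf 20.0 j [ 0.39  0.68 -0.63  1.79  0.52  0.85 -0.59]
[[ 0.099  0.995  0.001]
 [ 0.995 -0.099  0.   ]
 [ 0.     0.001 -1.   ]]
delta tool cm [ 0.03 -0.1   0.15] yaw 84.32
```

>>> play_rows(
  increments="0 0 0.1 0 -1;0 0 0 0 -0.25;0 0 0 0 -0.25;0 0 0 0 -0.25;0 0 0 0 -0.25",
)

```text
clock: 23.05
position: [0.5954, -0.0296, 0.0066]
ee_rot: [2.329, 2.108, 0.0]
force: [0.1, -0.0, 0.1]
width: 0.371
gripper_force: 0.0
```

>>> play_rows(
  increments="0 0 -3.5 0 -0.25;0 0 -3.5 0 -0.25;0 0 -3 0 -0.25;2.73 -2.39 0 0 -0.25;2.73 -2.39 0 0 -0.25",
)

```text
clock: 23.47
position: [0.555, 0.0288, 0.1082]
ee_rot: [2.332, 2.101, 0.005]
force: [-1.0, 0.4, -1.1]
width: 0.37
gripper_force: 0.0
```

>>> play_rows(
  increments="2.73 -2.39 0 0 -0.25;2.73 -2.39 0 0 -0.25;2.73 -2.39 0 0 -0.25;2.73 -2.39 0 0 -0.25;2.73 -2.39 0 0 -0.25",
)

```text
clock: 23.88
position: [0.4466, 0.1783, 0.1066]
ee_rot: [2.329, 2.108, 0.001]
force: [0.1, 0.6, 0.8]
width: 0.378
gripper_force: 0.0
```

>>> play_rows(
  increments="2.73 -2.39 0 0 -0.25;2.73 -2.39 0 0 -0.25;0 0 3 0 -0.25;0 0 0 0 -0.25;0 0 0 0 -0.25",
)

```text
clock: 24.3
position: [0.4047, 0.2358, 0.0759]
ee_rot: [-2.327, -2.11, 0.004]
force: [0.4, -0.3, 0.1]
width: 0.372
gripper_force: 0.0
```

>>> play_rows(
  increments="0 0 0 0 -0.25;0 0 0 0 -0.25",
)

```text
clock: 24.47
position: [0.4066, 0.2359, 0.0772]
ee_rot: [2.331, 2.106, 0.001]
force: [-0.2, -0.4, -0.1]
width: 0.373
gripper_force: 0.0
```

```bash
python3 - <<'E'
from h import *
goto(.4055,.2373,.0)
w=shot("wrist"); 
for k in knobs(w): print("w",k)
E
```

```text
t 24.47 pos [0.4066 0.2359 0.0772] F [-0.2 -0.4 -0.1] w 0.373 gf 0.0 j [-0.04  0.43 -0.77  2.03  0.41  0.84 -1.15]
[[ 0.101  0.995  0.001]
 [ 0.995 -0.101  0.   ]
 [ 0.     0.001 -1.   ]]
delta tool cm [ 0.12 -0.13  7.72] yaw 84.21
w (array([395.9, 345. ]), 8.9, array([0.3964, 0.3448, 0.0485]), 765)
w (array([405.1, 237.7]), 8.6, array([0.4051, 0.2382, 0.0484]), 530)
```

>>> play_rows(
  increments="0.15 -0.15 3.5 0 -0.25;0 0 3 0 -0.25;0 0 1.2 0 -0.25;0 0 0 0 -0.25;0 0 0 0 -0.25",
)

```text
clock: 24.93
position: [0.4046, 0.2377, -0.0004]
ee_rot: [-2.33, -2.107, 0.001]
force: [-0.1, 0.7, 0.6]
width: 0.377
gripper_force: 0.0
```

>>> play_rows(
  increments="0 0 0 0 -1;0 0 0 0 -1;0 0 0 0 -1;0 0 0 0 -1;0 0 0 0 -1",
)

```text
clock: 25.35
position: [0.4049, 0.2383, 0.0002]
ee_rot: [2.329, 2.108, 0.002]
force: [-0.9, -0.8, 8.7]
width: 0.184
gripper_force: 20.0
```

>>> play_rows(
  increments="0 0 -3.5 0 -1;0 0 -3.5 0 -1;0 0 -3.5 0 -1;-3.07 2 0 0 -1;-3.07 2 0 0 -1",
)

```text
clock: 25.77
position: [0.4393, 0.1747, 0.1071]
ee_rot: [2.323, 2.113, 0.009]
force: [2.2, -1.9, -2.4]
width: 0.181
gripper_force: 20.0
```

>>> play_rows(
  increments="-3.07 2 0 0 -1;-3.07 2 0 0 -1;-3.07 2 0 0 -1;-3.07 2 0 0 -1;-3.07 2 0 0 -1",
)

```text
clock: 26.18
position: [0.5227, 0.0081, 0.1046]
ee_rot: [2.329, 2.108, -0.0]
force: [0.9, -0.1, -1.7]
width: 0.185
gripper_force: 20.0
```

>>> play_rows(
  increments="-3.07 2 0 0 -1;0 0 0 0 -1;0 0 0 0 -1;0 0 0 0 -1;0 0 0 0 -1",
)

```text
clock: 26.6
position: [0.5386, -0.021, 0.1044]
ee_rot: [-2.327, -2.11, -0.0]
force: [-0.7, -0.5, -1.3]
width: 0.182
gripper_force: 20.0
```

>>> play_rows(
  increments="0 0 0 0 -1;0 0 0 0 -1",
)

```text
clock: 26.77
position: [0.5388, -0.0212, 0.1045]
ee_rot: [2.327, 2.111, 0.0]
force: [-0.2, -1.4, -1.9]
width: 0.189
gripper_force: 20.0
```

```bash
python3 - <<'E'
from h import *
goto(.5393,-.0232,.007)
E
```

```text
t 26.77 pos [ 0.5388 -0.0212  0.1045] F [-0.2 -1.4 -1.9] w 0.189 gf 20.0 j [ 0.47  0.49 -0.73  1.84  0.39  0.96 -0.53]
[[ 0.097  0.995  0.   ]
 [ 0.995 -0.097 -0.   ]
 [-0.     0.    -1.   ]]
delta tool cm [-0.19  0.07  9.75] yaw 84.42
```

>>> play_rows(
  increments="-0.15 0.07 3.5 0 -1;0 0 3 0 -1;0 0 2 0 -1;0 0 1.25 0 -1;0 0 0 0 -1",
)

```text
clock: 27.18
position: [0.538, -0.0234, 0.0049]
ee_rot: [-2.326, -2.108, 0.004]
force: [-0.4, 0.1, -1.0]
width: 0.185
gripper_force: 20.0
```

>>> play_rows(
  increments="0 0 0 0 -1;0 0 0 0 -1;0 0 0 0 -1",
)

```text
clock: 27.43
position: [0.5407, -0.0237, 0.008]
ee_rot: [2.328, 2.108, 0.002]
force: [-0.1, -1.4, -1.2]
width: 0.185
gripper_force: 20.0
```

```bash
python3 - <<'E'
from h import *
goto(.5393,-.0232,.007)
E
```

```text
t 27.43 pos [ 0.5407 -0.0237  0.008 ] F [-0.1 -1.4 -1.2] w 0.185 gf 20.0 j [ 0.41  0.61 -0.65  1.93  0.52  0.77 -0.63]
[[ 0.099  0.995  0.002]
 [ 0.995 -0.099 -0.   ]
 [ 0.     0.002 -1.   ]]
delta tool cm [ 0.03 -0.14  0.1 ] yaw 84.31
```

>>> play_rows(
  increments="0 -0.1 0.1 0 -1;0 0 0 0 -0.25;0 0 0 0 -0.25;0 0 0 0 -0.25;0 0 0 0 -0.25",
)

```text
clock: 27.85
position: [0.5388, -0.0239, 0.006]
ee_rot: [2.329, 2.108, 0.0]
force: [0.7, 0.1, -0.1]
width: 0.367
gripper_force: 0.0
```

>>> play_rows(
  increments="0 0 -3.5 0 -0.25;0 0 -3.5 0 -0.25;0 0 -3 0 -0.25;3.52 -1.8 0 0 -0.25;3.52 -1.8 0 0 -0.25",
)

```text
clock: 28.27
position: [0.5118, 0.0487, 0.1076]
ee_rot: [2.333, 2.099, 0.005]
force: [0.2, 2.1, -0.2]
width: 0.378
gripper_force: 0.0
```

>>> play_rows(
  increments="3.52 -1.8 0 0 -0.25;3.52 -1.8 0 0 -0.25;3.52 -1.8 0 0 -0.25;3.52 -1.8 0 0 -0.25;3.52 -1.8 0 0 -0.25",
)

```text
clock: 28.68
position: [0.4369, 0.2354, 0.106]
ee_rot: [2.329, 2.108, 0.001]
force: [0.7, 1.3, 0.2]
width: 0.376
gripper_force: 0.0
```

>>> play_rows(
  increments="3.52 -1.8 0 0 -0.25;3.52 -1.8 0 0 -0.25;3.52 -1.8 0 0 -0.25;0 0 3 0 -0.25;0 0 0 0 -0.25",
)

```text
clock: 29.1
position: [0.3916, 0.3454, 0.073]
ee_rot: [-2.323, -2.113, 0.005]
force: [0.4, -2.2, -0.5]
width: 0.374
gripper_force: 0.0
```

>>> play_rows(
  increments="0 0 0 0 -0.25;0 0 0 0 -0.25;0 0 0 0 -0.25",
)

```text
clock: 29.35
position: [0.3956, 0.3437, 0.0767]
ee_rot: [2.331, 2.106, 0.001]
force: [0.3, 0.5, -0.0]
width: 0.374
gripper_force: 0.0
```

```bash
python3 - <<'E'
from h import *
goto(.396,.345,.0)
w=shot("wrist"); 
for k in knobs(w): print("w",k)
t=shot("top")
for k in knobs(t): print("t",k)
E
```

```text
t 29.35 pos [0.3956 0.3437 0.0767] F [ 0.3  0.5 -0. ] w 0.374 gf 0.0 j [-0.26  0.51 -0.76  1.9   0.45  0.9  -1.34]
[[ 0.101  0.995  0.001]
 [ 0.995 -0.101  0.   ]
 [ 0.     0.001 -1.   ]]
delta tool cm [0.13 0.02 7.67] yaw 84.2
w (array([396.1, 345.9]), 8.6, array([0.3962, 0.3463, 0.0484]), 529)
t (array([596.5, -29.7]), 5.0, array([ 0.5961, -0.0284,  0.0543]), 9)
t (array([538.4, -23.9]), 4.4, array([ 0.5382, -0.0238,  0.055 ]), 7)
```

>>> play_rows(
  increments="0.17 0.02 3.5 0 -0.25;0 0 3 0 -0.25;0 0 1.15 0 -0.25;0 0 0 0 -0.25;0 0 0 0 -0.25",
)

```text
clock: 29.87
position: [0.3949, 0.346, -0.0002]
ee_rot: [-2.329, -2.108, 0.001]
force: [0.8, 0.9, 0.9]
width: 0.374
gripper_force: 0.0
```

>>> play_rows(
  increments="0 0 0 0 -1;0 0 0 0 -1;0 0 0 0 -1;0 0 0 0 -1;0 0 0 0 -1",
)

```text
clock: 30.28
position: [0.3958, 0.3466, 0.0003]
ee_rot: [2.329, 2.108, 0.003]
force: [1.1, -1.6, 7.9]
width: 0.183
gripper_force: 20.0
```

>>> play_rows(
  increments="0 0 -3.5 0 -1;0 0 -3.5 0 -1;0 0 -3.5 0 -1;-3.29 2 0 0 -1;-3.29 2 0 0 -1",
)

```text
clock: 30.7
position: [0.4286, 0.2792, 0.107]
ee_rot: [-2.324, -2.114, -0.009]
force: [1.7, 0.2, -2.2]
width: 0.183
gripper_force: 20.0
```

>>> play_rows(
  increments="-3.29 2 0 0 -1;-3.29 2 0 0 -1;-3.29 2 0 0 -1;-3.29 2 0 0 -1;-3.29 2 0 0 -1",
)

```text
clock: 31.12
position: [0.5116, 0.101, 0.1045]
ee_rot: [2.329, 2.108, -0.0]
force: [0.3, 0.6, -0.8]
width: 0.183
gripper_force: 20.0
```

>>> play_rows(
  increments="-3.29 2 0 0 -1;-3.29 2 0 0 -1;0 0 0 0 -1;0 0 0 0 -1;0 0 0 0 -1",
)

```text
clock: 31.53
position: [0.5442, 0.0339, 0.1043]
ee_rot: [-2.329, -2.108, -0.0]
force: [-0.5, 1.3, -0.5]
width: 0.182
gripper_force: 20.0
```

>>> play_rows(
  increments="0 0 0 0 -1;0 0 0 0 -1",
)

```text
clock: 31.7
position: [0.5441, 0.0351, 0.1045]
ee_rot: [-2.326, -2.111, -0.0]
force: [0.3, -0.6, -1.7]
width: 0.183
gripper_force: 20.0
```

```bash
python3 - <<'E'
from h import *
goto(.545,.0325,.007)
E
```

```text
t 31.7 pos [0.5441 0.0351 0.1045] F [ 0.3 -0.6 -1.7] w 0.183 gf 20.0 j [ 0.37  0.5  -0.74  1.83  0.4   0.97 -0.64]
[[ 0.097  0.995  0.   ]
 [ 0.995 -0.097  0.   ]
 [ 0.     0.    -1.   ]]
delta tool cm [-0.25  0.12  9.75] yaw 84.45
```

>>> play_rows(
  increments="-0.2 0.1 3.5 0 -1;0 0 3 0 -1;0 0 2 0 -1;0 0 1.25 0 -1;0 0 0 0 -1",
)

```text
clock: 32.12
position: [0.544, 0.0323, 0.0051]
ee_rot: [-2.326, -2.109, 0.003]
force: [0.8, -0.0, 0.7]
width: 0.186
gripper_force: 20.0
```

>>> play_rows(
  increments="0 0 0 0 -1;0 0 0 0 -1;0 0 0 0 -1",
)

```text
clock: 32.37
position: [0.5462, 0.0319, 0.0079]
ee_rot: [2.328, 2.108, 0.002]
force: [1.2, -0.0, -0.5]
width: 0.185
gripper_force: 20.0
```

```bash
python3 - <<'E'
from h import *
goto(.545,.0325,.007)
E
```

```text
t 32.37 pos [0.5462 0.0319 0.0079] F [ 1.2 -0.  -0.5] w 0.185 gf 20.0 j [ 0.31  0.62 -0.66  1.91  0.53  0.79 -0.74]
[[ 0.099  0.995  0.002]
 [ 0.995 -0.099  0.   ]
 [ 0.     0.002 -1.   ]]
delta tool cm [ 0.05 -0.12  0.09] yaw 84.33
```

>>> play_rows(
  increments="0 0 0.1 0 -1;0 0 0 0 -0.25;0 0 0 0 -0.25;0 0 0 0 -0.25;0 0 0 0 -0.25",
)

```text
clock: 32.78
position: [0.5455, 0.0314, 0.006]
ee_rot: [2.329, 2.108, 0.0]
force: [-0.4, -0.2, -0.3]
width: 0.37
gripper_force: 0.0
```

>>> play_rows(
  increments="0 0 -3.5 0 -0.25;0 0 -3.5 0 -0.25;0 0 -3 0 0;0 0 -3 7.05 0.5;0 0 0 7.05 1",
)

```text
clock: 33.2
position: [0.5486, 0.0327, 0.1416]
ee_rot: [2.572, 1.798, 0.012]
force: [2.4, 1.1, -0.1]
width: 0.544
gripper_force: 0.0
```

>>> play_rows(
  increments="0 0 0 7.05 1;0 0 0 7.05 1;0 0 0 7.05 1;0 0 0 7.05 1;0 0 0 7.05 1",
)

```text
clock: 33.62
position: [0.5453, 0.0315, 0.1359]
ee_rot: [2.999, 0.935, 0.0]
force: [0.0, 0.4, 0.7]
width: 0.908
gripper_force: 0.0
```

>>> play_rows(
  increments="0 0 0 7.05 1;0 0 0 7.05 1;0 0 0 7.05 1;0 0 0 7.05 1;0 0 0 7.05 1",
)

```text
clock: 34.03
position: [0.5453, 0.0315, 0.1359]
ee_rot: [-3.142, 0.017, 0.0]
force: [-0.1, -0.1, -0.6]
width: 1.0
gripper_force: 0.0
```

>>> play_rows(
  increments="0 0 0 7.05 1;0 0 0 7.05 1;0 0 0 0 1;0 0 0 0 1",
)

```text
clock: 34.37
position: [0.5453, 0.0316, 0.1359]
ee_rot: [3.117, -0.387, 0.0]
force: [0.2, 0.2, -0.2]
width: 0.997
gripper_force: 0.0
```

```bash
python3 - <<'E'
from h import *
goto(.4397,-.2721,.13)
w=shot("wrist"); save(w,"w4",s=1.4)
for k in knobs(w,.045,.07): print("w",k)
t=shot("top"); G=grid(t)
b=(G[...,0]>.3)&(G[...,0]<.56)&(G[...,1]>-.40)&(G[...,1]<-.17)
print("bar top",rect(G[b&(G[...,2]>.02)&(G[...,2]<.045)]))
G=grid(w)
b=(G[...,0]>.3)&(G[...,0]<.56)&(G[...,1]>-.40)&(G[...,1]<-.17)&(G[...,2]>.02)&(G[...,2]<.045)
if b.sum()>20: print("bar wrist",rect(G[b]))
E
```

```text
t 34.37 pos [0.5453 0.0316 0.1359] F [ 0.2  0.2 -0.2] w 0.997 gf 0.0 j [ 0.11  0.39 -0.36  1.81  0.16  0.97 -2.13]
[[ 0.97  -0.245  0.   ]
 [-0.245 -0.97  -0.   ]
 [ 0.     0.    -1.   ]]
delta tool cm [-2.81 32.03  0.59] yaw -14.15
w (array([598. , -25.6]), 8.7, array([ 0.5981, -0.0256,  0.0546]), 432)
w (array([601.7,  28.1]), 8.5, array([0.6017, 0.0281, 0.0545]), 393)
w (array([539. , -24.6]), 8.6, array([ 0.5395, -0.0245,  0.0545]), 365)
w (array([546.2,  29.8]), 8.6, array([0.5464, 0.0296, 0.0545]), 352)
bar top (array([ 480.6, -226.3]), array([185.3,  39.9]), 47.9)
bar wrist (array([ 557. , -171.5]), array([3.3, 7.4]), 59.8)
```

View pics/w4.png

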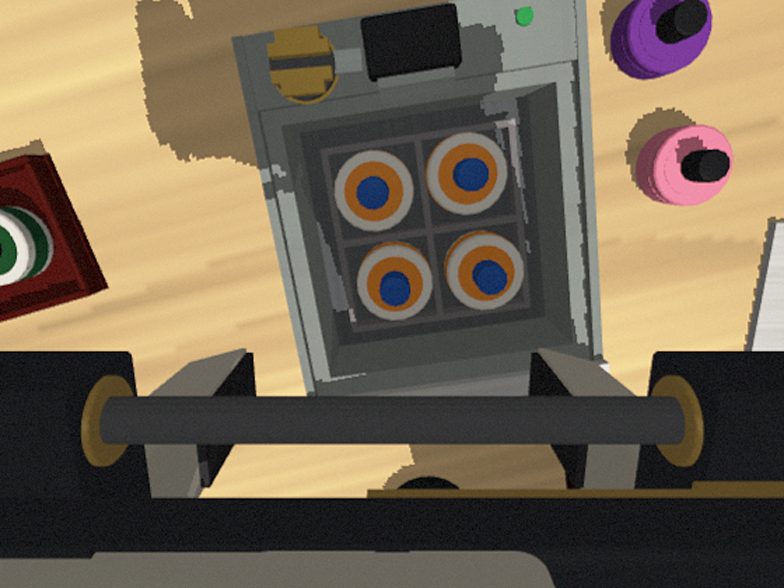

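>>> play_rows(
  increments="-0.31 3.56 0 0 1;-0.31 3.56 0 0 1;-0.31 3.56 0 0 1;-0.31 3.56 0 0 1;-0.31 3.56 0 0 1",
)

```text
clock: 34.88
position: [0.4853, -0.1386, 0.1359]
ee_rot: [3.117, -0.388, 0.0]
force: [0.5, 0.4, 0.5]
width: 0.999
gripper_force: 0.0
```

>>> play_rows(
  increments="-0.31 3.56 0 0 1;-0.31 3.56 0 0 1;-0.31 3.56 0 0 1;-0.31 3.56 0 0 1;0 0 0 0 1",
)

```text
clock: 35.3
position: [0.435, -0.28, 0.1357]
ee_rot: [3.112, -0.404, -0.002]
force: [-0.2, -0.2, 0.3]
width: 1.0
gripper_force: 0.0
```

>>> play_rows(
  increments="0 0 0 0 1;0 0 0 0 1;0 0 0 0 1",
)

```text
clock: 35.55
position: [0.4393, -0.2706, 0.1358]
ee_rot: [-3.117, 0.389, -0.0]
force: [-0.1, 0.9, 0.1]
width: 0.997
gripper_force: 0.0
```

```bash
python3 - <<'E'
from h import *
w=shot("wrist"); save(w,"w5",s=1.4); np.savez("w5.npz",f=w["frame"],z=w["z_map"],M=w["cam_to_world"],K=w["mtx"])
G=grid(w); v,u=np.mgrid[:420,:560]
b=(v<250)&(G[...,0]>.3)&(G[...,0]<.56)&(G[...,1]>-.40)&(G[...,1]<-.17)
print("bar",rect(G[b&(G[...,2]>.022)&(G[...,2]<.045)]),np.median(G[b&(G[...,2]>.022)&(G[...,2]<.045)][:,2]))
hs=cv2.cvtColor(w["frame"],cv2.COLOR_RGB2HSV)
print("plate",rect(G[b&(hs[...,1]<40)&(hs[...,2]>100)&(G[...,2]<.02)]))
goto(.4397,-.2721,.13)
E
```

```text
bar (array([ 481.3, -227.1]), array([190.3,  43.3]), 46.4) 0.030528617044659312
plate (array([ 444.4, -273.8]), array([150. , 114.7]), 75.8)
t 35.6 pos [ 0.4394 -0.2706  0.1359] F [-0.1 -0.1  0.9] w 0.998 gf 0.0 j [ 0.65  0.33 -0.26  1.89  0.1   0.94 -1.47]
[[ 0.969 -0.245  0.   ]
 [-0.245 -0.969  0.   ]
 [ 0.    -0.001 -1.   ]]
delta tool cm [0.07 0.14 0.59] yaw -14.21
```

View pics/w5.png

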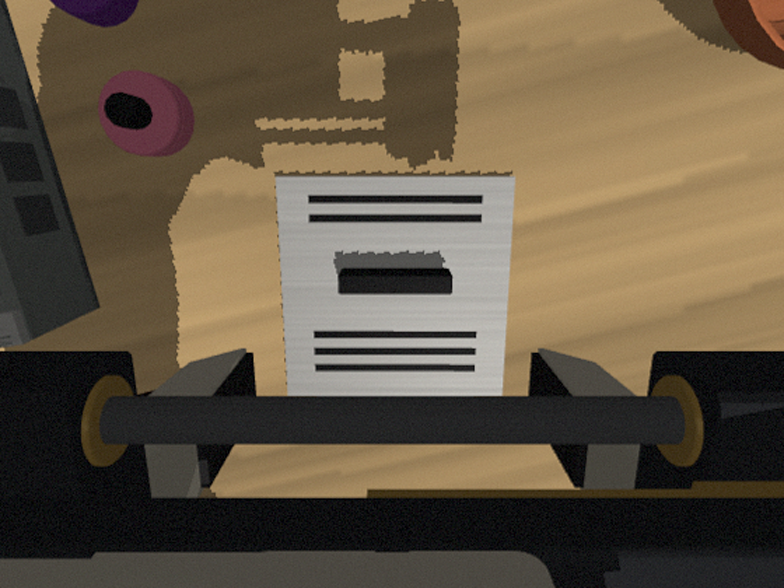

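```bash
python3 - <<'E'
from h import *
d=np.load("w5.npz"); w=dict(frame=d["f"],z_map=d["z"],cam_to_world=d["M"],mtx=d["K"])
G=grid(w); v,u=np.mgrid[:420,:560]
b=(v<225)&(v>170)&(u>225)&(u<335)&(G[...,2]>.026)&(G[...,2]<.036); P=G[b]
print(rect(P),np.median(P[:,2]))
c=rect(P)[0]/1000
goto(c[0],c[1],-.02)
# plate edges -> lateral centre & back edge in tool frame about TCP
s=arm.observe(); r=R.from_rotvec(s["ee_rot"]).as_matrix()
hs=cv2.cvtColor(w["frame"],cv2.COLOR_RGB2HSV)
q=(v<280)&(v>110)&(u>180)&(u<380)&(hs[...,1]<40)&(hs[...,2]>90)&(G[...,2]<.02)&(G[...,2]>.002); Q=(G[q]-s["position"])@r
print("plate tool x max",np.percentile(Q[:,0],99.5),"y",np.percentile(Q[:,1],[.5,99.5]))
E
```

```text
(array([ 438.6, -272.2]), array([69.6, 11.8]), 75.9) 0.03066907442641964
t 35.6 pos [ 0.4394 -0.2706  0.1359] F [-0.1 -0.1  0.9] w 0.998 gf 0.0 j [ 0.65  0.33 -0.26  1.89  0.1   0.94 -1.47]
[[ 0.969 -0.245  0.   ]
 [-0.245 -0.969  0.   ]
 [ 0.    -0.001 -1.   ]]
delta tool cm [-0.04  0.19 15.59] yaw -14.21
plate tool x max 0.06297590369866377 y [-0.07220434  0.07619694]
```

>>> play_rows(
  increments="0 0.19 4 0 1;0 0 4 0 1;0 0 4 0 1;0 0 2 0 1;0 0 0.5 0 1",
)

```text
clock: 36.02
position: [0.4363, -0.2712, -0.0126]
ee_rot: [-3.115, 0.389, 0.009]
force: [-0.5, 1.1, -0.5]
width: 1.0
gripper_force: 0.0
```

>>> play_rows(
  increments="0 0 0 0 1;0 0 0 0 1",
)

```text
clock: 36.18
position: [0.4394, -0.2735, -0.0082]
ee_rot: [3.117, -0.391, 0.002]
force: [-0.2, -0.0, 0.1]
width: 1.0
gripper_force: 0.0
```

>>> play_rows(
  increments="0 0 0.3 0 1;0 0 0 0 1",
)

```text
clock: 36.35
position: [0.4394, -0.2743, -0.0109]
ee_rot: [3.116, -0.393, 0.004]
force: [-0.8, 0.2, -0.4]
width: 0.997
gripper_force: 0.0
```

>>> play_rows(
  increments="0 0 0.3 0 1;0 0 0 0 1",
)

```text
clock: 36.52
position: [0.4385, -0.2741, -0.0147]
ee_rot: [3.116, -0.394, 0.002]
force: [-0.1, 0.2, 0.3]
width: 1.0
gripper_force: 0.0
```

```bash
python3 - <<'E'
from h import *
goto(.4386,-.2722,-.02)
c=shot("scene"); G=grid(c)
b=(G[...,0]>.42)&(G[...,0]<.47)&(G[...,1]>-.36)&(G[...,1]<-.18)
P=G[b]; y=P[:,1]
s=arm.observe(); r=R.from_rotvec(s["ee_rot"]).as_matrix(); Q=(P-s["position"])@r
for yy in np.arange(-.075,.076,.01):
    q=P[abs(Q[:,1]-yy)<.005]; print(round(yy,3),np.round(np.sort(q[:,2])[::max(1,len(q)//8)]*1000).astype(int))
save(c,"s6",(170,290,120,260),5)
E
```

```text
t 36.52 pos [ 0.4385 -0.2741 -0.0147] F [-0.1  0.2  0.3] w 1.0 gf 0.0 j [ 0.61  0.54 -0.21  2.02  0.19  0.6  -1.55]
[[ 0.969 -0.249  0.001]
 [-0.249 -0.969 -0.001]
 [ 0.001  0.    -1.   ]]
delta tool cm [-0.04 -0.19  0.53] yaw -14.4
-0.075 [  0   5   6   7 130 132 133 134 134]
-0.065 [  3   6   7   9  59  74 132 133 134]
-0.055 [  2   5   7  40  54  66  80 133 190]
-0.045 [  3   7  62 184 190 293 458 471 479]
-0.035 [  5  33 191 257 332 453 466 478 501]
-0.025 [  4  29 149 203 438 457 473 489 509]
-0.015 [  3  28 147 351 440 460 475 491 508]
-0.005 [  2  30 145 205 437 456 474 491 511]
0.005 [  4  29 143 202 431 444 466 483 503]
0.015 [  3  32 149 218 327 430 450 472 496]
0.025 [  3 106 208 264 304 344 428 455 482]
0.035 [  4 119 234 272 309 346 432 454 475]
0.045 [  4   8 101 133 376 421 434 453 475]
0.055 [  3   6   9  50  70 106 115 134 418]
0.065 [  3   6   7  62 102 113 124 133 135]
0.075 [ -3   0   2  99 111 127 132 133]
```

View pics/s6.png

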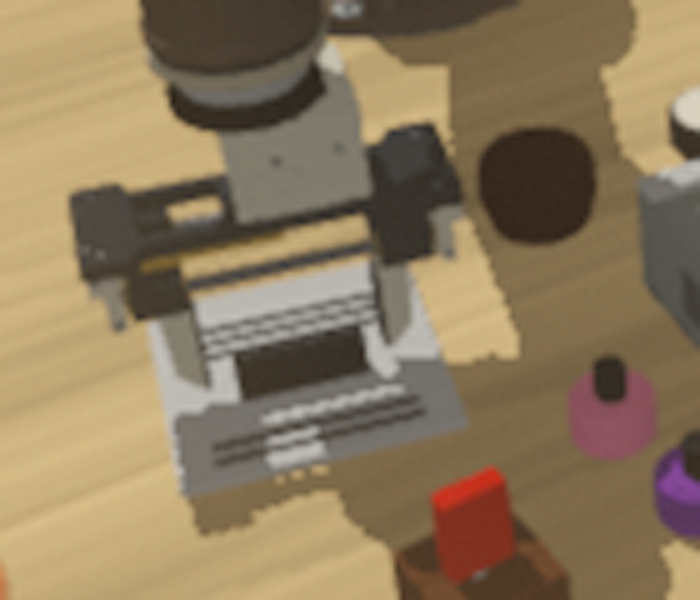

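>>> play_rows(
  increments="0 -0.18 0.4 0 1;0 0 0 0 1;0 0 0 0 1",
)

```text
clock: 36.82
position: [0.4385, -0.2718, -0.0194]
ee_rot: [-3.117, 0.393, 0.001]
force: [-0.1, 0.3, -0.0]
width: 0.999
gripper_force: 0.0
```

>>> play_rows(
  increments="0 0 0.3 0 1;0 0 0 0 1;0 0 0 0 1",
)

```text
clock: 37.07
position: [0.4385, -0.2721, -0.0224]
ee_rot: [-3.117, 0.394, 0.001]
force: [0.5, -0.8, -0.6]
width: 1.007
gripper_force: 0.0
```

>>> play_rows(
  increments="0 0 0.3 0 1;0 0 0 0 1;0 0 0 0 1",
)

```text
clock: 37.32
position: [0.4385, -0.2721, -0.0254]
ee_rot: [-3.117, 0.394, 0.001]
force: [0.5, 0.2, -0.4]
width: 1.007
gripper_force: 0.0
```

>>> play_rows(
  increments="0 0 0 0 0.3;0 0 0 0 0.3;0 0 0 0 0.3;0 0 0 0 0.3;0 0 0 0 0.3",
  grip_force=5,
)

```text
clock: 37.73
position: [0.4387, -0.2722, -0.0251]
ee_rot: [3.117, -0.394, 0.0]
force: [-0.2, 0.2, 0.3]
width: 0.76
gripper_force: 5.0
```

>>> play_rows(
  increments="0 0 -0.5 0 0.3;0 0 -0.5 0 0.3;0 0 -0.5 0 0.3;0 0 0 0 0.3;0 0 0 0 0.3",
)

```text
clock: 38.15
position: [0.439, -0.2723, -0.0097]
ee_rot: [3.116, -0.394, 0.001]
force: [0.2, -0.8, -2.9]
width: 0.761
gripper_force: 5.0
```

```bash
cat >> h.py <<'E'
def tilt(p,yc=None):
    """fit plate plane in tool frame from wrist picture; prints slope (deg, + = back raised)"""
    s=arm.observe(); r=R.from_rotvec(s["ee_rot"]).as_matrix(); G=grid(p)
    hs=cv2.cvtColor(p["frame"],cv2.COLOR_RGB2HSV).astype(int); v,u=np.mgrid[:420,:560]
    Q=(G-s["position"])@r
    m=(v<250)&(abs(Q[...,1])<.072)&(Q[...,0]>.018)&(Q[...,0]<.075)&(hs[...,1]<45)&(hs[...,2]>95)
    P=Q[m]; P=P[np.isfinite(P).all(1)]
    z0=np.median(P[:,2]); 
    for _ in range(4):
        A=np.c_[P[:,:2],np.ones(len(P))]; q=np.linalg.lstsq(A,P[:,2],rcond=None)[0]; e=abs(P[:,2]-A@q); P=P[e<max(.003,np.percentile(e,85))]
    print("n",len(P),"pitch back-up deg",np.degrees(np.arctan(-q[0])),"roll",np.degrees(np.arctan(q[1])),"plate top below TCP at x=0 mm",q[2]*1000,"x max",np.percentile(P[:,0],99.5),"y",np.percentile(P[:,1],[.5,99.5]))
E
python3 - <<'E'
from h import *
st(); w=shot("wrist"); tilt(w)
E
```

```text
t 38.15 pos [ 0.439  -0.2723 -0.0097] F [ 0.2 -0.8 -2.9] w 0.761 gf 5.0 j [ 0.61  0.53 -0.21  2.02  0.19  0.61 -1.55]
[[ 0.969 -0.249  0.001]
 [-0.249 -0.969 -0.001]
 [ 0.001  0.    -1.   ]]
n 26291 pitch back-up deg 2.690290861223586 roll -0.038280394445059915 plate top below TCP at x=0 mm -31.943680030825295 x max 0.06457427464263388 y [-0.0714077   0.07133948]
```

>>> play_rows(
  increments="0 0 -2 0 0.3;0 0 -2 0 0.3;0 0 0 0 0.3;0 0 0 0 0.3",
  grip_force=3,
)

```text
clock: 38.53
position: [0.4395, -0.2726, 0.0304]
ee_rot: [3.116, -0.394, 0.003]
force: [0.0, -0.5, -2.9]
width: 0.762
gripper_force: 3.0
```

```bash
python3 - <<'E'
from h import *
st(); w=shot("wrist"); tilt(w)
E
```

```text
t 38.53 pos [ 0.4395 -0.2726  0.0304] F [ 0.  -0.5 -2.9] w 0.762 gf 3.0 j [ 0.63  0.47 -0.23  1.99  0.16  0.7  -1.53]
[[ 0.969 -0.249  0.002]
 [-0.249 -0.969 -0.001]
 [ 0.002  0.001 -1.   ]]
n 28739 pitch back-up deg 32.19451955550754 roll 0.00562833150642131 plate top below TCP at x=0 mm -24.69160279866196 x max 0.06482815529610793 y [-0.07140379  0.07139028]
```

>>> play_rows(
  increments="0 0 0.7 0 0.3;0 0 0.7 0 0.3;0 0 0 0 0.3;0 0 0 0 0.3",
)

```text
clock: 38.92
position: [0.4376, -0.2715, 0.0144]
ee_rot: [-3.116, 0.393, 0.004]
force: [0.3, -0.6, -2.8]
width: 0.759
gripper_force: 3.0
```

```bash
python3 - <<'E'
from h import *
st(); w=shot("wrist"); tilt(w)
E
```

```text
t 38.92 pos [ 0.4376 -0.2715  0.0144] F [ 0.3 -0.6 -2.8] w 0.759 gf 3.0 j [ 0.62  0.49 -0.23  2.01  0.17  0.66 -1.54]
[[ 0.969 -0.248 -0.003]
 [-0.248 -0.969  0.001]
 [-0.003 -0.001 -1.   ]]
n 28138 pitch back-up deg 19.784290565478578 roll 0.03471589757736375 plate top below TCP at x=0 mm -24.974530019623852 x max 0.06579797558287591 y [-0.07140027  0.07139751]
```

>>> play_rows(
  increments="0 0 0 0 0.2;0 0 0 0 0.2;0 0 -1 0 0.2;0 0 -2 0 0.2;0 0 -3 0 0.2",
  grip_force=40,
)

```text
clock: 39.38
position: [0.4371, -0.2713, 0.0754]
ee_rot: [-3.115, 0.393, 0.006]
force: [-0.0, -1.2, -2.8]
width: 0.754
gripper_force: 40.0
```

>>> play_rows(
  increments="0 0 -3 0 0.2;0 0 -3 0 0.2;0 0 -3 0 0.2;0 0 0 0 0.2;0 0 0 0 0.2",
)

```text
clock: 39.8
position: [0.4398, -0.2727, 0.1682]
ee_rot: [3.115, -0.394, 0.007]
force: [-0.7, -0.0, -3.1]
width: 0.753
gripper_force: 40.0
```

```bash
python3 - <<'E'
from h import *
st(); w=shot("wrist"); tilt(w)
E
```

```text
t 39.8 pos [ 0.4398 -0.2727  0.1682] F [-0.7 -0.  -3.1] w 0.753 gf 40.0 j [ 0.66  0.29 -0.26  1.85  0.09  1.01 -1.46]
[[ 0.969 -0.249  0.004]
 [-0.249 -0.969 -0.002]
 [ 0.004  0.001 -1.   ]]
n 28977 pitch back-up deg 20.01487694887264 roll -0.016354307696796664 plate top below TCP at x=0 mm -26.578575586329382 x max 0.06736244253962097 y [-0.07139211  0.07135551]
```

>>> play_rows(
  increments="0 0 0 -4.3 0.2;0 0 0 -4.3 0.2;1.32 -3.18 0 0 0.2;1.32 -3.18 0 0 0.2;1.32 -3.18 0 0 0.2",
)

```text
clock: 40.27
position: [0.4867, -0.1803, 0.1643]
ee_rot: [-3.137, 0.162, 0.005]
force: [0.2, 0.1, -2.0]
width: 0.752
gripper_force: 40.0
```

>>> play_rows(
  increments="1.32 -3.18 0 0 0.2;1.32 -3.18 0 0 0.2;1.32 -3.18 0 0 0.2;1.32 -3.18 0 0 0.2;1.32 -3.18 0 0 0.2",
)

```text
clock: 40.68
position: [0.5687, -0.0282, 0.1641]
ee_rot: [3.137, -0.159, -0.005]
force: [0.5, -0.4, -1.6]
width: 0.758
gripper_force: 40.0
```

>>> play_rows(
  increments="1.32 -3.18 0 0 0.2;0 0 0 0 0.2;0 0 0 0 0.2;0 0 0 0 0.2",
)

```text
clock: 41.02
position: [0.5846, 0.0002, 0.1642]
ee_rot: [3.137, -0.158, -0.005]
force: [-0.2, -0.3, -2.9]
width: 0.756
gripper_force: 40.0
```

```bash
python3 - <<'E'
from h import *
goto(.5869,.0001,.1); w=shot("wrist"); tilt(w)
s=arm.observe(); r=R.from_rotvec(s["ee_rot"]).as_matrix(); G=grid(w); Q=(G-s["position"])@r; hs=cv2.cvtColor(w["frame"],cv2.COLOR_RGB2HSV).astype(int)
v,u=np.mgrid[:420,:560]
m=(v<250)&(G[...,2]>.077)&(G[...,2]<.084)&(hs[...,2]<60)&(Q[...,0]>.03); P=G[m]; print("housing",rect(P) if len(P)>20 else None)
m=(v<200)&(G[...,2]>.075)&(G[...,2]<.086)&(hs[...,0]>10)&(hs[...,0]<35)&(hs[...,1]>90)&(abs(G[...,0]-.668)<.025)&(abs(G[...,1]-.044)<.025); P=G[m]
if len(P)>10: print("cam",np.round(P.mean(0),4),cv2.minEnclosingCircle((P[:,:2]*1000).astype(np.float32)))
save(w,"w7",s=1.4)
E
```

```text
t 41.02 pos [5.846e-01 2.000e-04 1.642e-01] F [-0.2 -0.3 -2.9] w 0.756 gf 40.0 j [ 0.18  0.42 -0.38  1.68  0.17  1.08 -1.92]
[[ 0.995 -0.1   -0.003]
 [-0.1   -0.995 -0.001]
 [-0.003  0.001 -1.   ]]
delta tool cm [ 0.25 -0.01  6.42] yaw -5.76
n 25131 pitch back-up deg 19.805818608828865 roll 0.06412913213688592 plate top below TCP at x=0 mm -24.98694771677948 x max 0.06574974833467453 y [-0.07146915  0.07129462]
housing (array([663.9,  -7.5]), array([43.5, 25. ]), 84.3)
cam [0.6688 0.044  0.081 ] ((668.4429321289062, 44.18791198730469), 16.324922561645508)
```

View pics/w7.png

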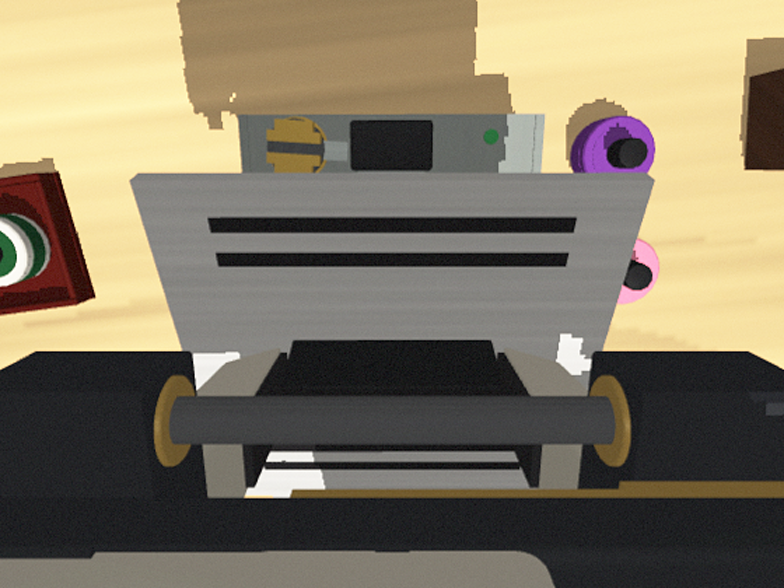

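>>> play_rows(
  increments="0 0 3 0 0.2;0 0 3 0 0.2;0 0 2 0 0.2;0 0 0 0 0.2;0 0 0 0 0.2",
)

```text
clock: 41.48
position: [0.5845, -0.0008, 0.0851]
ee_rot: [3.137, -0.161, -0.004]
force: [0.4, -0.9, -2.0]
width: 0.749
gripper_force: 40.0
```

>>> play_rows(
  increments="0 0 0 0 0.2;0 0 0 0 0.2",
)

```text
clock: 41.65
position: [0.587, 0.0003, 0.0876]
ee_rot: [-3.137, 0.16, -0.004]
force: [0.9, 0.3, -1.4]
width: 0.756
gripper_force: 40.0
```

```bash
python3 - <<'E'
from h import *
goto(.570+.014*.9949,.0018-.014*.1011,.073); w=shot("wrist"); tilt(w)
E
```

```text
t 41.65 pos [5.87e-01 3.00e-04 8.76e-02] F [ 0.9  0.3 -1.4] w 0.756 gf 40.0 j [ 0.17  0.5  -0.36  1.76  0.22  0.91 -1.96]
[[ 0.995 -0.102  0.003]
 [-0.102 -0.995  0.   ]
 [ 0.003 -0.    -1.   ]]
delta tool cm [-0.31  0.03  1.46] yaw -5.84
n 25487 pitch back-up deg 19.720268288339422 roll 0.04665255719956993 plate top below TCP at x=0 mm -25.41278646644919 x max 0.06630717840489694 y [-0.07144644  0.07128725]
```

>>> play_rows(
  increments="-0.3 0 0.6 0 0.2;0 0 0.4 0 0.2;0 0 0 0 0.2;0 0 0 0 0.2",
)

```text
clock: 42.03
position: [0.5824, 0.0009, 0.0756]
ee_rot: [3.137, -0.159, -0.001]
force: [0.9, -0.6, -2.5]
width: 0.754
gripper_force: 40.0
```

>>> play_rows(
  increments="0 0 0.2 0 0.2;0 0 0 0 0.2;0 0 0 0 0.2",
)

```text
clock: 42.28
position: [0.5828, 0.001, 0.0737]
ee_rot: [3.138, -0.159, -0.0]
force: [-0.4, 0.1, -2.2]
width: 0.751
gripper_force: 40.0
```

>>> play_rows(
  increments="0 0 0.15 0 0.2;0 0 0 0 0.2;0 0 0 0 0.2",
)

```text
clock: 42.53
position: [0.5829, 0.001, 0.0724]
ee_rot: [-3.138, 0.159, -0.0]
force: [0.0, -0.0, -1.2]
width: 0.754
gripper_force: 40.0
```

>>> play_rows(
  increments="0 0 0.15 0 0.2;0 0 0 0 0.2;0 0 0 0 0.2",
)

```text
clock: 42.78
position: [0.5831, 0.0009, 0.071]
ee_rot: [-3.138, 0.159, -0.001]
force: [0.9, 0.7, -0.1]
width: 0.753
gripper_force: 40.0
```

>>> play_rows(
  increments="0 0 0 0 0.2;0 0 0 0 0.2;0 0 0.4 0 0.2;0 0 0.4 0 0.2;0 0 0.2 0 0.2",
  grip_force=6,
)

```text
clock: 43.2
position: [0.5823, 0.0008, 0.06]
ee_rot: [3.137, -0.159, -0.002]
force: [-0.2, -0.3, -2.1]
width: 0.762
gripper_force: 6.0
```

>>> play_rows(
  increments="0 0 0 0 0.2;0 0 0 0 0.2",
)

```text
clock: 43.37
position: [0.5823, 0.0009, 0.0604]
ee_rot: [3.137, -0.159, -0.002]
force: [-0.7, -0.6, -1.9]
width: 0.762
gripper_force: 6.0
```

```bash
python3 - <<'E'
from h import *
s,r=goto(.570+.014*.9949,.0018-.014*.1011,.073); w=shot("wrist"); tilt(w)
d=s["position"][:2]-np.array([.570,.0018]); print("unit",d@[.9949,-.1011],d@[.1011,.9949])
E
```

```text
t 43.37 pos [0.5823 0.0009 0.0604] F [-0.7 -0.6 -1.9] w 0.762 gf 6.0 j [ 0.16  0.53 -0.36  1.8   0.23  0.86 -1.98]
[[ 0.995 -0.101 -0.001]
 [-0.101 -0.995 -0.   ]
 [-0.001  0.    -1.   ]]
delta tool cm [ 0.16  0.04 -1.26] yaw -5.79
n 25187 pitch back-up deg 11.153662811566104 roll 0.029907042042263937 plate top below TCP at x=0 mm -25.59740505918427 x max 0.06548005272830751 y [-0.07144457  0.0713413 ]
unit 0.012368280414443504 0.000382622730725053
```

>>> play_rows(
  increments="-0.3 0 0 0 0.2;-0.2 0 0 0 0.2;0 0 0 0 0.2;0 0 0 0 0.2",
)

```text
clock: 43.75
position: [0.5776, 0.0014, 0.0609]
ee_rot: [3.137, -0.159, 0.0]
force: [-0.5, -0.6, -2.2]
width: 0.762
gripper_force: 6.0
```

>>> play_rows(
  increments="-0.2 0 0 0 0.2;0 0 0 0 0.2;0 0 0 0 0.2",
)

```text
clock: 44.0
position: [0.5757, 0.0016, 0.0608]
ee_rot: [3.137, -0.159, -0.0]
force: [-1.3, -0.6, -2.1]
width: 0.764
gripper_force: 6.0
```

```bash
cat >> h.py <<'E'
def unit():
    s,r=st(); d=s["position"][:2]-np.array([.570,.0018]); print("unit",np.round(d@[.9949,-.1011],4),np.round(d@[.1011,.9949],4))
E
python3 - <<'E'
from h import *
unit(); w=shot("wrist"); tilt(w)
E
```

```text
t 44.0 pos [0.5757 0.0016 0.0608] F [-1.3 -0.6 -2.1] w 0.764 gf 6.0 j [ 0.16  0.52 -0.36  1.81  0.23  0.85 -1.98]
[[ 0.995 -0.101 -0.   ]
 [-0.101 -0.995 -0.   ]
 [-0.     0.    -1.   ]]
unit 0.0057 0.0004
n 22765 pitch back-up deg 10.898814382890412 roll 0.0042391006515534665 plate top below TCP at x=0 mm -26.082710327395677 x max 0.06557768263362836 y [-0.07141879  0.07141484]
```

>>> play_rows(
  increments="0.1 0 0.4 0 0.2;0.1 0 0.4 0 0.2;0.1 0 0.4 0 0.2;0 0 0 0 0.2;0 0 0 0 0.2",
)

```text
clock: 44.47
position: [0.5788, 0.0014, 0.0484]
ee_rot: [3.138, -0.159, -0.001]
force: [1.3, 0.2, -2.6]
width: 0.761
gripper_force: 6.0
```

```bash
python3 - <<'E'
from h import *
unit(); w=shot("wrist"); tilt(w)
E
```

```text
t 44.47 pos [0.5788 0.0014 0.0484] F [ 1.3  0.2 -2.6] w 0.761 gf 6.0 j [ 0.16  0.54 -0.35  1.82  0.24  0.83 -1.99]
[[ 0.995 -0.101 -0.   ]
 [-0.101 -0.995  0.   ]
 [-0.     0.    -1.   ]]
unit 0.0088 0.0005
n 25177 pitch back-up deg 3.6053258327734423 roll 0.00453092212649884 plate top below TCP at x=0 mm -25.81973314109422 x max 0.07208047785729452 y [-0.07143179  0.07139896]
```

>>> play_rows(
  increments="0 0 0 0 0.2;0.1 0 0.2 0 0.2;0 0 0.3 0 0.2;0 0 0 0 0.2",
  grip_force=40,
)

```text
clock: 44.85
position: [0.5801, 0.0014, 0.0437]
ee_rot: [-3.137, 0.159, -0.001]
force: [1.2, 0.2, -0.3]
width: 0.755
gripper_force: 40.0
```

>>> play_rows(
  increments="0 0 0.3 0 0.2;0 0 0 0 0.2;0 0 0 0 0.2",
)

```text
clock: 45.1
position: [0.5807, 0.0014, 0.041]
ee_rot: [-3.137, 0.159, -0.003]
force: [3.6, 0.2, 0.6]
width: 0.755
gripper_force: 40.0
```

```bash
python3 - <<'E'
from h import *
unit(); w=shot("wrist"); tilt(w)
E
```

```text
t 45.1 pos [0.5807 0.0014 0.041 ] F [3.6 0.2 0.6] w 0.755 gf 40.0 j [ 0.15  0.55 -0.35  1.82  0.25  0.81 -1.99]
[[ 0.995 -0.101  0.002]
 [-0.101 -0.995  0.   ]
 [ 0.002 -0.    -1.   ]]
unit 0.0107 0.0006
n 25730 pitch back-up deg -0.12212421731442556 roll -0.03871543796871431 plate top below TCP at x=0 mm -25.674780586703108 x max 0.07468706514450639 y [-0.07139615  0.0714849 ]
```

>>> play_rows(
  increments="0 0 0.3 0 0.2;0 0 0 0 0.2;0 0 0 0 0.2",
)

```text
clock: 45.4
position: [0.5813, 0.0013, 0.0404]
ee_rot: [3.137, -0.159, 0.005]
force: [-4.2, -1.1, 24.6]
width: 0.756
gripper_force: 40.0
```

>>> play_rows(
  increments="0 0 0.3 0 0.2;0 0 0 0 0.2;0 0 0 0 0.2",
)

```text
clock: 45.65
position: [0.5823, 0.0012, 0.0387]
ee_rot: [3.137, -0.159, 0.009]
force: [-6.1, -1.4, 36.4]
width: 0.756
gripper_force: 40.0
```

```bash
python3 - <<'E'
from h import *
unit(); w=shot("wrist"); tilt(w); save(w,"w8",(60,260,140,420),2.8)
E
```

```text
t 45.65 pos [0.5823 0.0012 0.0387] F [-6.1 -1.4 36.4] w 0.756 gf 40.0 j [ 0.15  0.55 -0.35  1.82  0.25  0.8  -2.  ]
[[ 0.995 -0.101  0.006]
 [-0.101 -0.995 -0.001]
 [ 0.006  0.    -1.   ]]
unit 0.0123 0.0007
n 25766 pitch back-up deg -0.33854522955164024 roll -0.012309864321519709 plate top below TCP at x=0 mm -27.96766980663837 x max 0.07427502581631815 y [-0.07143925  0.0714546 ]
```

View pics/w8.png

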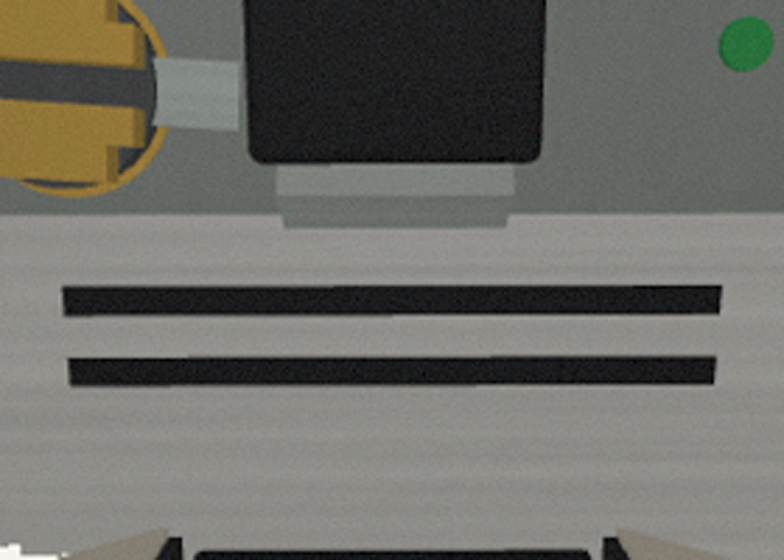

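>>> play_rows(
  increments="0 0 -0.5 0 0.2;0 0 0 0 1;0 0 0 0 1;0 0 0 0 1;0 0 0 0 1",
)

```text
clock: 46.12
position: [0.579, 0.0012, 0.0394]
ee_rot: [3.137, -0.159, -0.002]
force: [-0.1, -0.0, 0.3]
width: 0.977
gripper_force: 0.0
```

>>> play_rows(
  increments="0 0 -1 0 1;0 0 -3 0 1;0 0 -3 0 1;0 0 -3 0 1;0 0 -3 0 1",
)

```text
clock: 46.53
position: [0.5793, 0.0014, 0.1718]
ee_rot: [-3.137, 0.158, 0.001]
force: [0.5, -0.2, -0.3]
width: 1.003
gripper_force: 0.0
```

>>> play_rows(
  increments="0 0 0 0 1;0 0 0 0 1;0 0 0 0 1",
)

```text
clock: 46.78
position: [0.5794, 0.0011, 0.1698]
ee_rot: [3.137, -0.159, -0.0]
force: [0.1, -0.5, -0.3]
width: 0.999
gripper_force: 0.0
```

```bash
python3 - <<'E'
from h import *
unit(); w=shot("wrist"); tilt(w); s=arm.observe(); print("plate z check needs .066")
G=grid(w); hs=cv2.cvtColor(w["frame"],cv2.COLOR_RGB2HSV).astype(int); v,u=np.mgrid[:420,:560]
c,sn=.9949,-.1011; U=np.stack([(G[...,0]-.570)*c+(G[...,1]-.0018)*sn,-(G[...,0]-.570)*sn+(G[...,1]-.0018)*c,G[...,2]],2)
m=(v<330)&(abs(U[...,0]-.012)<.02)&(abs(U[...,1])<.05)&(U[...,2]>.082)&(U[...,2]<.098)&(hs[...,2]<80); P=U[m]; print("bar unit",rect(P),np.median(P[:,2]))
for x in (.02,.03,.04,.05,.06,.068): 
    m=(v<260)&(abs(U[...,0]-x)<.004)&(abs(U[...,1])<.07)&(hs[...,2]>90); print(x,np.median(U[m][:,2]))
m=(abs(U[...,0]-.094)<.02)&(abs(U[...,1]-.052)<.02)&(U[...,2]>.076)&(hs[...,0]>10)&(hs[...,0]<35)&(hs[...,1]>90); P=U[m]; print("cam gold",np.round(P.mean(0),4),np.round(P.min(0),4),np.round(P.max(0),4)); print(rect(P))
m=(abs(U[...,0]-.094)<.006)&(abs(U[...,1]-.052)<.016)&(U[...,2]<.0775)&(U[...,2]>.07); P=U[m]; print("slot",np.round(P.mean(0),4),rect(P))
# world cloud of key from scene
t=shot("top"); G=grid(t); b=(G[...,0]>.59)&(G[...,0]<.72)&(G[...,1]>-.34)&(G[...,1]<-.21)&(G[...,2]>.07); print("key",rect(G[b]),np.round(G[b].mean(0),4),b.sum())
E
```

```text
t 46.78 pos [0.5794 0.0011 0.1698] F [ 0.1 -0.5 -0.3] w 0.999 gf 0.0 j [ 0.19  0.41 -0.39  1.69  0.17  1.08 -1.92]
[[ 0.995 -0.101 -0.   ]
 [-0.101 -0.995 -0.   ]
 [-0.     0.    -1.   ]]
unit 0.0094 0.0003
n 8199 pitch back-up deg 0.08966136006104948 roll 0.0195425429907343 plate top below TCP at x=0 mm 102.37875669755239 x max 0.07339598250315166 y [-0.07139174  0.07144444]
plate z check needs .066
bar unit (array([9.8, 0.7]), array([12.6, 69.8]), 1.2) 0.0905534500722282
0.02 0.06692582462934077
0.03 0.06667888335206146
0.04 0.06668592573597681
0.05 0.06670806886613162
0.06 0.06669878866986592
0.068 0.06670004357307646
cam gold [0.0933 0.0519 0.081 ] [0.079  0.0377 0.076 ] [0.1071 0.0666 0.0837]
(array([93. , 52.2]), array([28.3, 27.9]), 86.8)
slot [0.0931 0.0508 0.0741] (array([94.4, 51.6]), array([30.9, 11.6]), 87.4)
key (array([ 656.9, -276.5]), array([31.6, 12.9]), 89.4) [ 0.6563 -0.2749  0.0892] 64
```

>>> play_rows(
  increments="0 0 -1 -6.8 0.3;0 0 0 -6.8 0.3;0 0 0 -6.8 0.3;0 0 0 -6.8 0.3;0 0 0 -6.8 0.3",
  grip_force=30,
)

```text
clock: 47.3
position: [0.579, 0.0012, 0.1786]
ee_rot: [-3.044, -0.775, 0.004]
force: [-0.1, 0.2, 0.2]
width: 0.686
gripper_force: 0.0
```

>>> play_rows(
  increments="0 0 0 -6.8 0;0 0 0 -6.8 0;0 0 0 -6.8 0;0 0 0 -6.8 0;0 0 0 -6.8 0",
)

```text
clock: 47.72
position: [0.579, 0.0012, 0.1785]
ee_rot: [-2.684, -1.63, 0.003]
force: [0.1, 0.4, 0.3]
width: 0.497
gripper_force: 0.0
```

>>> play_rows(
  increments="0 0 0 -6.8 0;0 0 0 -6.8 0;0 0 0 -6.8 0;0 0 0 -6.8 0;0 0 0 0 0",
)

```text
clock: 48.13
position: [0.579, 0.001, 0.1785]
ee_rot: [-2.225, -2.215, 0.002]
force: [0.2, -1.1, 0.1]
width: 0.503
gripper_force: 0.0
```

>>> play_rows(
  increments="-3.46 1 0 0 0;-3.46 1 0 0 0;-3.46 1 0 0 0;-3.46 1 0 0 0;-3.46 1 0 0 0",
)

```text
clock: 48.55
position: [0.6277, -0.174, 0.179]
ee_rot: [-2.237, -2.204, 0.001]
force: [0.3, 0.3, 0.7]
width: 0.499
gripper_force: 0.0
```

>>> play_rows(
  increments="-3.46 1 0 0 0;-3.46 1 0 0 0;-3.46 1 0 0 0;0 0 0 0 0;0 0 0 0 0",
)

```text
clock: 48.97
position: [0.6561, -0.2793, 0.1778]
ee_rot: [-2.241, -2.2, 0.002]
force: [-0.1, 0.9, -0.2]
width: 0.498
gripper_force: 0.0
```

>>> play_rows(
  increments="0 0 0 0 0;0 0 0 0 0",
)

```text
clock: 49.13
position: [0.6569, -0.2744, 0.1795]
ee_rot: [-2.232, -2.21, -0.001]
force: [1.0, 1.4, 0.9]
width: 0.5
gripper_force: 0.0
```

```bash
python3 - <<'E'
from h import *
w=shot("wrist"); save(w,"w9",(60,280,140,420),2.6); G=grid(w); hs=cv2.cvtColor(w["frame"],cv2.COLOR_RGB2HSV).astype(int)
b=(abs(G[...,0]-.657)<.06)&(abs(G[...,1]+.276)<.06); red=((hs[...,0]<8)|(hs[...,0]>172))&(hs[...,1]>150)
P=G[b&red&(G[...,2]>.085)]; print("handle top",rect(P),np.median(P[:,2]),len(P)); c=rect(P)[0]/1000
P=G[b&(~red)&(G[...,2]>.04)&(G[...,2]<.052)]; print("stand top",rect(P),np.median(P[:,2]))
goto(c[0],c[1],.02)
E
```

```text
handle top (array([ 666. , -276.7]), array([32.4, 32. ]), 89.3) 0.09436227046967482 688
stand top (array([ 656.8, -277.6]), array([60. , 60.5]), 1.2) 0.04671345962942103
t 49.18 pos [ 0.6569 -0.2744  0.1798] F [-0.2  0.3 -0.1] w 0.501 gf 0.0 j [ 0.69  0.68 -0.68  1.29  0.42  1.31  0.01]
[[ 0.009  1.    -0.   ]
 [ 1.    -0.009  0.001]
 [ 0.001 -0.    -1.   ]]
delta tool cm [-0.23  0.91 15.98] yaw 89.47
```

View pics/w9.png

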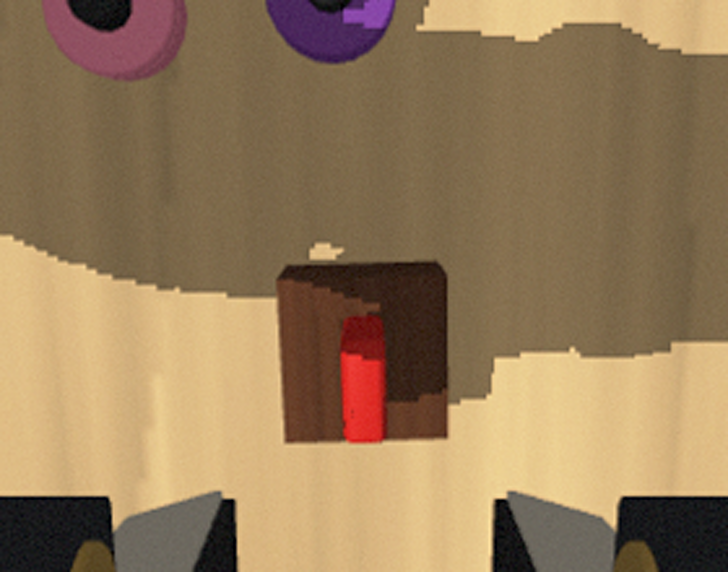

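>>> play_rows(
  increments="-0.24 0 4 0 0;0 0 4 0 0;0 0 4 0 0;0 0 2 0 0;0 0 0 0 0",
)

```text
clock: 49.6
position: [0.653, -0.2769, 0.0343]
ee_rot: [-2.226, -2.206, 0.007]
force: [0.5, -0.5, -0.3]
width: 0.501
gripper_force: 0.0
```

>>> play_rows(
  increments="0 0 1 0 0;0 0 0.9 0 0;0 0 0 0 0;0 0 0 0 0;0 0 0 0 0",
)

```text
clock: 50.02
position: [0.6578, -0.2789, 0.0222]
ee_rot: [2.232, 2.208, 0.001]
force: [-0.2, 0.4, 0.4]
width: 0.496
gripper_force: 0.0
```

```bash
python3 - <<'E'
from h import *
goto(.657,-.2768,.02); w=shot("wrist"); G=grid(w); hs=cv2.cvtColor(w["frame"],cv2.COLOR_RGB2HSV).astype(int)
b=(abs(G[...,0]-.657)<.03)&(abs(G[...,1]+.276)<.04); red=((hs[...,0]<8)|(hs[...,0]>172))&(hs[...,1]>150)
P=G[b&red&(G[...,2]>.091)&(G[...,2]<.098)]; print("handle top",rect(P),np.median(P[:,2]),len(P))
E
```

```text
t 50.02 pos [ 0.6578 -0.2789  0.0222] F [-0.2  0.4  0.4] w 0.496 gf 0.0 j [ 0.68  0.81 -0.62  1.45  0.51  1.04 -0.07]
[[ 0.011  1.     0.002]
 [ 1.    -0.011 -0.001]
 [-0.001  0.002 -1.   ]]
delta tool cm [ 0.21 -0.08  0.22] yaw 89.4
handle top (array([ 656.9, -276.5]), array([13.9, 33.5]), 1.0) 0.0942329977888737 1538
```

>>> play_rows(
  increments="0.22 -0.08 0.2 -1.5 0;0 0 0 0 0;0 0 0 0 -1;0 0 0 0 -1;0 0 0 0 -1",
)

```text
clock: 50.48
position: [0.6562, -0.2766, 0.0189]
ee_rot: [2.204, 2.239, 0.0]
force: [-0.1, -0.0, -0.3]
width: 0.33
gripper_force: 0.0
```

>>> play_rows(
  increments="0 0 0 0 -1;0 0 0 0 -1;0 0 0 0 -1",
)

```text
clock: 50.73
position: [0.6561, -0.2766, 0.0188]
ee_rot: [2.204, 2.239, -0.0]
force: [-0.6, -0.4, -0.5]
width: 0.154
gripper_force: 30.0
```

```bash
python3 - <<'E'
from h import *
goto(.6569,-.2765,.02)
E
```

```text
t 50.73 pos [ 0.6561 -0.2766  0.0188] F [-0.6 -0.4 -0.5] w 0.154 gf 30.0 j [ 0.68  0.82 -0.63  1.46  0.52  1.04 -0.05]
[[-0.016  1.     0.   ]
 [ 1.     0.016 -0.   ]
 [-0.     0.    -1.   ]]
delta tool cm [ 0.01  0.08 -0.12] yaw 90.9
```

>>> play_rows(
  increments="0 0 -2 0 -1;0 0 -3 0 -1;0 0 -4 0 -1;0 0 -4 0 -1;0 0 0 6.7 -1",
)

```text
clock: 51.15
position: [0.6604, -0.2767, 0.1579]
ee_rot: [2.322, 2.102, 0.011]
force: [2.2, -0.6, -0.1]
width: 0.153
gripper_force: 30.0
```

>>> play_rows(
  increments="3.56 -0.22 0 0 -1;3.56 -0.22 0 0 -1;3.56 -0.22 0 0 -1;3.56 -0.22 0 0 -1;3.56 -0.22 0 0 -1",
)

```text
clock: 51.57
position: [0.6629, -0.0968, 0.1488]
ee_rot: [2.331, 2.106, -0.0]
force: [-0.2, -0.1, -0.6]
width: 0.151
gripper_force: 30.0
```

>>> play_rows(
  increments="3.56 -0.22 0 0 -1;3.56 -0.22 0 0 -1;3.56 -0.22 0 0 -1;3.56 -0.22 0 0 -1;0 0 0 0 -1",
)

```text
clock: 51.98
position: [0.6675, 0.0554, 0.1496]
ee_rot: [-2.316, -2.116, -0.007]
force: [-1.1, 1.6, -0.1]
width: 0.152
gripper_force: 30.0
```

>>> play_rows(
  increments="0 0 0 0 -1;0 0 0 0 -1;0 0 0 0 -1;0 0 0 0 -1",
)

```text
clock: 52.32
position: [0.6689, 0.0422, 0.1486]
ee_rot: [2.333, 2.103, -0.001]
force: [-0.4, -0.1, 0.2]
width: 0.149
gripper_force: 30.0
```

```bash
python3 - <<'E'
from h import *
goto(.6683,.0441,.115); w=shot("wrist"); G=grid(w); hs=cv2.cvtColor(w["frame"],cv2.COLOR_RGB2HSV).astype(int)
b=(abs(G[...,0]-.668)<.025)&(abs(G[...,1]-.044)<.025)
g=b&(hs[...,0]>10)&(hs[...,0]<35)&(hs[...,1]>90)&(G[...,2]>.078)&(G[...,2]<.085); P=G[g]; print("gold",P.mean(0),rect(P),len(P))
m=b&(G[...,2]<.0765)&(G[...,2]>.071)&(np.hypot(G[...,0]-.668,G[...,1]-.044)<.013); P=G[m]; print("slot",P.mean(0),rect(P),len(P)) if m.sum()>5 else 0
P=G[(abs(G[...,0]-.668)<.03)&(abs(G[...,1]-.044)<.03)&(G[...,2]>.1)&(G[...,2]<.18)]; print("key?",np.round(np.percentile(P,[1,50,99],axis=0),4))
save(w,"w10",(100,300,160,420),2.8)
E
```

```text
t 52.32 pos [0.6689 0.0422 0.1486] F [-0.4 -0.1  0.2] w 0.149 gf 30.0 j [ 0.27  0.63 -0.68  1.46  0.41  1.2  -0.57]
[[ 0.103  0.995 -0.   ]
 [ 0.995 -0.103 -0.001]
 [-0.001 -0.    -1.   ]]
delta tool cm [ 0.19 -0.08  3.36] yaw 84.06
gold [0.66784836 0.04477582 0.08113204] (array([667.9,  44.4]), array([27.9, 28.1]), 80.4) 904
slot [0.66791752 0.04496015 0.07431093] (array([667.9,  44.2]), array([25.5,  6. ]), 80.7) 238
key? [[0.6656 0.0486 0.1332]
 [0.6699 0.0511 0.1474]
 [0.6732 0.0583 0.1796]]
```

View pics/w10.png

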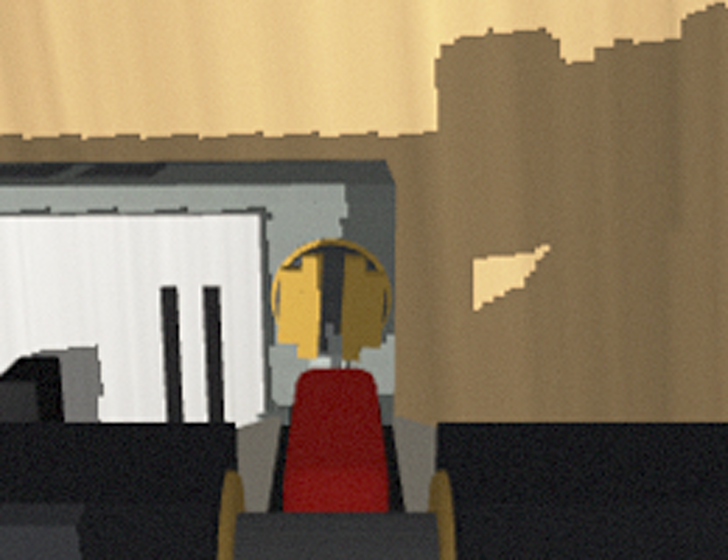

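>>> play_rows(
  increments="0.2 -0.12 2 0 -1;0 0 2 0 -1;0 0 0.8 0 -1;0 0 0 0 -1;0 0 0 0 -1",
)

```text
clock: 52.78
position: [0.6678, 0.0457, 0.1009]
ee_rot: [-2.332, -2.105, 0.001]
force: [0.2, -0.2, 0.3]
width: 0.149
gripper_force: 30.0
```

>>> play_rows(
  increments="0 0 0 0 -1;0 0 0 0 -1;0 0 0 0 -1",
)

```text
clock: 53.03
position: [0.6684, 0.0464, 0.1019]
ee_rot: [2.33, 2.105, 0.002]
force: [-0.2, -0.1, -0.9]
width: 0.147
gripper_force: 30.0
```

```bash
python3 - <<'E'
from h import *
goto(.6679,.0443,.0915); w=shot("wrist"); G=grid(w); hs=cv2.cvtColor(w["frame"],cv2.COLOR_RGB2HSV).astype(int)
b=(abs(G[...,0]-.668)<.025)&(abs(G[...,1]-.044)<.025)
m=b&(G[...,2]<.0765)&(G[...,2]>.071)&(np.hypot(G[...,0]-.668,G[...,1]-.044)<.0135); P=G[m]; print("slot",P.mean(0),rect(P),len(P)) if m.sum()>5 else 0
g=b&(hs[...,0]>10)&(hs[...,0]<35)&(hs[...,1]>90)&(G[...,2]>.078)&(G[...,2]<.085); P=G[g]; print("gold",rect(P),len(P))
E
```

```text
t 53.03 pos [0.6684 0.0464 0.1019] F [-0.2 -0.1 -0.9] w 0.147 gf 30.0 j [ 0.25  0.67 -0.66  1.51  0.44  1.11 -0.6 ]
[[ 0.101  0.995  0.002]
 [ 0.995 -0.101  0.   ]
 [ 0.     0.002 -1.   ]]
delta tool cm [-0.22 -0.03  1.04] yaw 84.19
slot [0.66901396 0.05171698 0.07417571] (array([666.3,  51. ]), array([13.1, 11.6]), 84.7) 135
gold (array([668.3,  46.3]), array([24.4, 28. ]), 80.8) 831
```

>>> play_rows(
  increments="-0.2 -0.03 0 0 -1;0 0 0.4 0 -1;0 0 0 0 -1;0 0 0 0 -1",
)

```text
clock: 53.42
position: [0.667, 0.0442, 0.0964]
ee_rot: [-2.331, -2.106, 0.001]
force: [0.1, -0.6, -0.9]
width: 0.151
gripper_force: 30.0
```

>>> play_rows(
  increments="0 0 0.3 0 -1;0 0 0 0 -1;0 0 0 0 -1",
)

```text
clock: 53.67
position: [0.6671, 0.0444, 0.0936]
ee_rot: [-2.331, -2.106, 0.001]
force: [0.8, 0.1, -0.8]
width: 0.151
gripper_force: 30.0
```

>>> play_rows(
  increments="0 0 0.2 0 -1;0 0 0 0 -1;0 0 0 0 -1",
)

```text
clock: 53.92
position: [0.6672, 0.0443, 0.0917]
ee_rot: [-2.331, -2.106, 0.0]
force: [0.7, 0.6, -0.6]
width: 0.149
gripper_force: 30.0
```

```bash
python3 - <<'E'
from h import *
goto(.6679,.0443,.0915)
E
```

```text
t 53.92 pos [0.6672 0.0443 0.0917] F [ 0.7  0.6 -0.6] w 0.149 gf 30.0 j [ 0.26  0.68 -0.66  1.52  0.45  1.09 -0.61]
[[ 0.101  0.995 -0.   ]
 [ 0.995 -0.101 -0.   ]
 [-0.    -0.    -1.   ]]
delta tool cm [0.01 0.07 0.02] yaw 84.21
```

>>> play_rows(
  increments="0 0.05 0 5 -1;0 0 0 6 -1;0 0 0 6 -1;0 0 0 6 -1;0 0 0 6 -1",
  grip_force=40,
)

```text
clock: 54.33
position: [0.6678, 0.0443, 0.0918]
ee_rot: [2.788, 1.449, 0.0]
force: [-0.2, 0.4, -2.4]
width: 0.15
gripper_force: 40.0
```

>>> play_rows(
  increments="0 0 0 6 -1;0 0 0 6 -1;0 0 0 6 -1;0 0 0 6 -1;0 0 0 6 -1",
)

```text
clock: 54.75
position: [0.6677, 0.0443, 0.0918]
ee_rot: [3.067, 0.678, -0.0]
force: [0.7, -0.2, -0.9]
width: 0.153
gripper_force: 40.0
```

```bash
python3 - <<'E'
from h import *
s,r=goto(.6679,.0443,.0915); print(s["ft_torque"])
E
```

```text
t 54.75 pos [0.6677 0.0443 0.0918] F [ 0.7 -0.2 -0.9] w 0.153 gf 40.0 j [ 0.11  0.63 -0.41  1.54  0.27  1.03 -1.5 ]
[[ 0.907  0.421 -0.   ]
 [ 0.421 -0.907 -0.   ]
 [-0.     0.    -1.   ]]
delta tool cm [0.02 0.   0.03] yaw 24.92
[-0.11850787  0.01673768  0.11071801]
```

>>> play_rows(
  increments="0 0 0 6 -1;0 0 0 6 -1;0 0 0 6 -1;0 0 0 6 -1;0 0 0 6 -1",
)

```text
clock: 55.17
position: [0.6676, 0.0443, 0.0918]
ee_rot: [3.138, -0.139, -0.0]
force: [-0.2, -0.3, -1.4]
width: 0.151
gripper_force: 40.0
```

>>> play_rows(
  increments="0 0 0 4 -1;0 0 0 4 -1;0 0 0 0 -1;0 0 0 0 -1",
)

```text
clock: 55.5
position: [0.6676, 0.0444, 0.0918]
ee_rot: [3.122, -0.346, -0.0]
force: [-0.6, 0.4, -0.7]
width: 0.15
gripper_force: 40.0
```

```bash
python3 - <<'E'
from h import *
s,r=goto(.6679,.0443,.0915); print(s["ft_torque"])
w=shot("wrist"); save(w,"w11",(60,270,160,420),2.8)
E
```

```text
t 55.5 pos [0.6676 0.0444 0.0918] F [-0.6  0.4 -0.7] w 0.15 gf 40.0 j [ 0.01  0.6  -0.24  1.55  0.16  1.01 -2.07]
[[ 0.976 -0.219 -0.   ]
 [-0.219 -0.976 -0.   ]
 [-0.     0.    -1.   ]]
delta tool cm [0.03 0.   0.03] yaw -12.66
[-0.09632865  0.0883049   0.03759324]
```

View pics/w11.png

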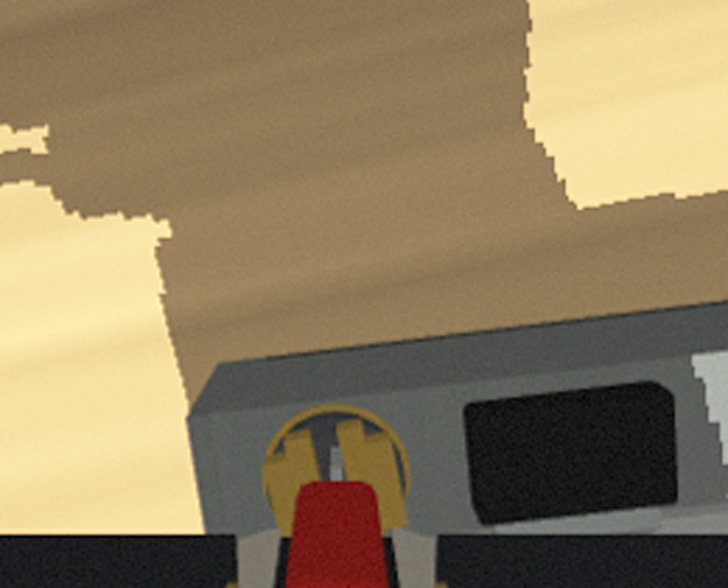

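>>> play_rows(
  increments="0 0 0 4 -1;0 0 0 4 -1;0 0 0 0 -1;0 0 0 0 -1",
)

```text
clock: 55.88
position: [0.6676, 0.0443, 0.0918]
ee_rot: [3.091, -0.561, -0.0]
force: [-1.4, 0.3, -0.5]
width: 0.15
gripper_force: 40.0
```

```bash
python3 - <<'E'
from h import *
s,r=goto(.6679,.0443,.0915); print(s["ft_torque"])
E
```

```text
t 55.88 pos [0.6676 0.0443 0.0918] F [-1.4  0.3 -0.5] w 0.15 gf 40.0 j [-0.01  0.6  -0.21  1.55  0.14  1.01 -2.19]
[[ 0.936 -0.352 -0.   ]
 [-0.352 -0.936 -0.   ]
 [-0.     0.    -1.   ]]
delta tool cm [ 0.03 -0.01  0.03] yaw -20.59
[-0.11569565  0.20930037  0.16945215]
```

>>> play_rows(
  increments="0 0 0 3 -1;0 0 0 0 -1;0 0 0 0 -1",
)

```text
clock: 56.13
position: [0.6676, 0.0443, 0.0918]
ee_rot: [3.075, -0.642, -0.0]
force: [-1.1, 0.1, -1.3]
width: 0.148
gripper_force: 40.1
```

```bash
python3 - <<'E'
from h import *
s,r=goto(.6679,.0443,.0915); print(s["ft_torque"])
E
```

```text
t 56.13 pos [0.6676 0.0443 0.0918] F [-1.1  0.1 -1.3] w 0.148 gf 40.1 j [-0.02  0.6  -0.2   1.55  0.13  1.01 -2.24]
[[ 0.916 -0.4   -0.   ]
 [-0.4   -0.916 -0.   ]
 [-0.     0.    -1.   ]]
delta tool cm [ 0.02 -0.01  0.03] yaw -23.59
[-0.13097142  0.27367045  0.3712215 ]
```

>>> play_rows(
  increments="0 0 0 -5 -1;0 0 0 -5 -1;0 0 0 -4 -1;0 0 0 0 -1;0 0 -1 0 -1",
)

```text
clock: 56.55
position: [0.6666, 0.044, 0.1003]
ee_rot: [3.13, -0.269, -0.005]
force: [-1.2, 0.0, -2.1]
width: 0.152
gripper_force: 40.0
```

>>> play_rows(
  increments="0 0 -3 0 -1;-2 0 -2 0 -1;-2 0 0 0 -1;0 0 0 0 -1;0 0 0 0 -1",
)

```text
clock: 56.97
position: [0.6283, 0.0515, 0.1532]
ee_rot: [-3.13, 0.269, -0.002]
force: [-0.1, -0.1, -0.1]
width: 0.151
gripper_force: 40.0
```

>>> play_rows(
  increments="0 0 0 0 -1;0 0 0 0 -1",
)

```text
clock: 57.13
position: [0.6289, 0.0507, 0.1516]
ee_rot: [3.13, -0.27, -0.0]
force: [-0.1, 1.2, -0.9]
width: 0.149
gripper_force: 40.0
```

```bash
python3 - <<'E'
from h import *
st(); w=shot("wrist"); save(w,"w12",(40,250,160,420),2.8); G=grid(w); hs=cv2.cvtColor(w["frame"],cv2.COLOR_RGB2HSV).astype(int)
c,sn=.9949,-.1011; U=np.stack([(G[...,0]-.570)*c+(G[...,1]-.0018)*sn,-(G[...,0]-.570)*sn+(G[...,1]-.0018)*c,G[...,2]],2)
rr=np.hypot(U[...,0]-.0935,U[...,1]-.052)
for lo,hi in((.0715,.0765),):
    m=(rr<.0125)&(G[...,2]<hi)&(G[...,2]>lo); P=U[m]; C=np.cov(P[:,:2].T); e,V=np.linalg.eigh(C); print("slot",np.round(P.mean(0),4),"dir deg",np.degrees(np.arctan2(V[1,1],V[0,1])),e,len(P))
E
```

```text
t 57.13 pos [0.6289 0.0507 0.1516] F [-0.1  1.2 -0.9] w 0.149 gf 40.0 j [ 0.02  0.49 -0.27  1.58  0.15  1.08 -2.03]
[[ 0.985 -0.171 -0.   ]
 [-0.171 -0.985 -0.   ]
 [-0.     0.    -1.   ]]
slot [0.0937 0.0524 0.0742] dir deg -179.94088854829332 [3.05297558e-06 5.00801469e-05] 263
```

View pics/w12.png

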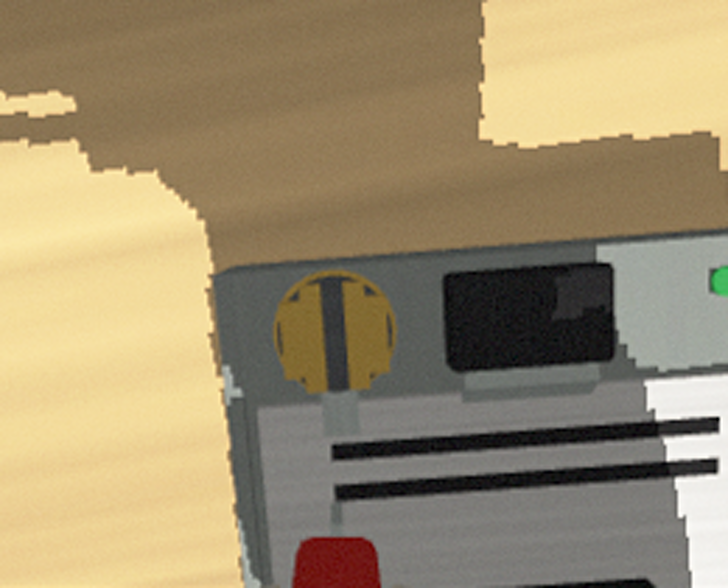

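>>> play_rows(
  increments="0 0 -1 -6.72 -1;0 0 0 -6.72 -1;0 0 0 -6.72 -1;0 0 0 -6.72 -1;0 0 0 -6.72 -1",
)

```text
clock: 57.6
position: [0.6287, 0.0508, 0.1613]
ee_rot: [-3.072, -0.656, 0.001]
force: [-0.3, 1.0, -1.5]
width: 0.151
gripper_force: 40.0
```

>>> play_rows(
  increments="0 0 0 -6.72 -1;0 0 0 -6.72 -1;0 0 0 -6.72 -1;0 0 0 -6.72 -1;0 0 0 -6.72 -1",
)

```text
clock: 58.02
position: [0.6287, 0.0508, 0.1612]
ee_rot: [-2.751, -1.515, 0.001]
force: [-0.2, 0.7, -0.5]
width: 0.15
gripper_force: 40.0
```

>>> play_rows(
  increments="0 0 0 -6.72 -1;0 0 0 -6.72 -1;0 0 0 -6.72 -1;0 0 0 -6.72 -1;0 0 0 -6.72 -1",
)

```text
clock: 58.43
position: [0.6287, 0.0507, 0.1612]
ee_rot: [-2.196, -2.246, 0.0]
force: [-0.2, 0.1, -0.8]
width: 0.148
gripper_force: 40.0
```

>>> play_rows(
  increments="-3.64 0.24 0 0 -1;-3.64 0.24 0 0 -1;-3.64 0.24 0 0 -1;-3.64 0.24 0 0 -1;-3.64 0.24 0 0 -1",
)

```text
clock: 58.85
position: [0.6437, -0.1329, 0.1613]
ee_rot: [-2.202, -2.24, 0.0]
force: [1.5, 0.1, -0.5]
width: 0.15
gripper_force: 40.0
```

>>> play_rows(
  increments="-3.64 0.24 0 0 -1;-3.64 0.24 0 0 -1;-3.64 0.24 0 0 -1;-3.64 0.24 0 0 -1;0 0 0 0 -1",
)

```text
clock: 59.27
position: [0.6541, -0.2881, 0.1599]
ee_rot: [2.214, 2.226, -0.008]
force: [-2.1, -2.9, -1.3]
width: 0.149
gripper_force: 40.0
```

>>> play_rows(
  increments="0 0 0 0 -1;0 0 0 0 -1;0 0 0 0 -1;0 0 0 0 -1",
)

```text
clock: 59.6
position: [0.6561, -0.2742, 0.1619]
ee_rot: [-2.199, -2.243, -0.001]
force: [-0.3, -0.1, -0.3]
width: 0.145
gripper_force: 40.0
```

```bash
cat > k.py <<'E'
from h import *
goto(.6561,-.2766,.0188); w=shot("wrist"); G=grid(w); hs=cv2.cvtColor(w["frame"],cv2.COLOR_RGB2HSV).astype(int); s=arm.observe(); v,u=np.mgrid[:420,:560]
b=(abs(G[...,0]-.657)<.05)&(abs(G[...,1]+.276)<.05); red=((hs[...,0]<8)|(hs[...,0]>172))&(hs[...,1]>150)
P=G[b&red]; print("red z",np.round(np.percentile(P[:,2]-s["position"][2],[1,50,95,99]),4)); zt=np.percentile(P[:,2],99); Q=P[P[:,2]>zt-.006]; print("handle top",rect(Q),len(Q))
P=G[b&~red&(G[...,2]>.042)&(G[...,2]<.051)]; print("stand top",rect(P),len(P))
# hole: pixels below stand top inside
c=np.median(P[:,:2],0); m=b&~red&(abs(G[...,0]-.6568)<.02)&(abs(G[...,1]+.2776)<.02)&(G[...,2]<.038); P=G[m]; print("hole",rect(P) if len(P)>5 else None,len(P))
E
python3 k.py
```

```text
t 59.6 pos [ 0.6561 -0.2742  0.1619] F [-0.3 -0.1 -0.3] w 0.145 gf 40.0 j [ 0.68  0.68 -0.63  1.32  0.4   1.27  0.05]
[[-0.02   1.     0.   ]
 [ 1.     0.02   0.001]
 [ 0.001  0.    -1.   ]]
delta tool cm [-2.500e-01 -1.000e-02  1.431e+01] yaw 91.13
red z [-0.1148  0.0743  0.0764  0.1127]
handle top (array([ 656. , -250.7]), array([7.7, 1. ]), 3.2) 28
stand top (array([ 656.9, -277.5]), array([60.1, 60.3]), 1.3) 4007
hole (array([ 656.8, -282.1]), array([12. , 17.9]), 1.2) 337
```

>>> play_rows(
  increments="-0.27 0.03 3 0 -1;0 0 3 0 -1;0 0 3 0 -1;0 0 0 0 -1;0 0 0 0 -1",
)

```text
clock: 60.07
position: [0.6551, -0.2778, 0.0709]
ee_rot: [-2.199, -2.24, 0.002]
force: [-0.7, 0.5, -0.2]
width: 0.153
gripper_force: 40.0
```

>>> play_rows(
  increments="0 0 0 0 -1;0 0 0 0 -1;0 0 0 0 -1",
)

```text
clock: 60.32
position: [0.6575, -0.2788, 0.0742]
ee_rot: [2.2, 2.239, 0.002]
force: [0.2, -0.8, 0.5]
width: 0.15
gripper_force: 40.0
```

```bash
python3 - <<'E'
from h import *
goto(.6565,-.277,.0188)
E
```

```text
t 60.32 pos [ 0.6575 -0.2788  0.0742] F [ 0.2 -0.8  0.5] w 0.15 gf 40.0 j [ 0.67  0.75 -0.61  1.42  0.45  1.11  0.01]
[[-0.018  1.     0.003]
 [ 1.     0.018 -0.001]
 [-0.001  0.003 -1.   ]]
delta tool cm [ 0.19 -0.12  5.54] yaw 91.01
```

>>> play_rows(
  increments="0.17 -0.1 0 0 -1;0 0 1 0 -1;0 0 1 0 -1;0 0 0 0 -1;0 0 0 0 -1",
)

```text
clock: 60.73
position: [0.654, -0.277, 0.0503]
ee_rot: [-2.2, -2.239, 0.002]
force: [-0.7, 0.6, -0.2]
width: 0.152
gripper_force: 40.0
```

>>> play_rows(
  increments="0 0 1 0 -1;0 0 1 0 -1;0 0 0.8 0 -1;0 0 0 0 -1;0 0 0 0 -1",
)

```text
clock: 61.15
position: [0.6548, -0.2768, 0.023]
ee_rot: [-2.201, -2.24, 0.0]
force: [0.7, 0.2, -0.6]
width: 0.148
gripper_force: 40.0
```

>>> play_rows(
  increments="0 0 0.5 0 -1;0 0 0 0 -1;0 0 0 0 -1",
)

```text
clock: 61.4
position: [0.6549, -0.2771, 0.0189]
ee_rot: [-2.202, -2.241, 0.0]
force: [-1.1, -0.1, -1.4]
width: 0.151
gripper_force: 40.0
```

```bash
python3 - <<'E'
from h import *
goto(.6565,-.277,.0188)
E
```

```text
t 61.4 pos [ 0.6549 -0.2771  0.0189] F [-1.1 -0.1 -1.4] w 0.151 gf 40.0 j [ 0.66  0.8  -0.58  1.46  0.49  1.02 -0.02]
[[-0.017  1.    -0.   ]
 [ 1.     0.017 -0.   ]
 [-0.    -0.    -1.   ]]
delta tool cm [0.01 0.16 0.01] yaw 91.0
```

>>> play_rows(
  increments="0 0.12 0.05 0 -1;0 0 0 0 -1;0 0 0 0 -0.2;0 0 0 0 -0.2;0 0 0 0 -0.2",
)

```text
clock: 61.82
position: [0.6562, -0.2771, 0.0182]
ee_rot: [2.202, 2.241, 0.0]
force: [-0.7, 1.1, -0.6]
width: 0.319
gripper_force: 0.0
```

>>> play_rows(
  increments="0 0 0 0 -0.2;0 0 0 0 -0.2;0 0 -2 0 -0.2;0 0 -3 0 -0.2;0 0 -4 0 -0.2",
)

```text
clock: 62.23
position: [0.6541, -0.2767, 0.1063]
ee_rot: [-2.198, -2.238, 0.004]
force: [1.6, -0.7, 0.5]
width: 0.398
gripper_force: 0.0
```

>>> play_rows(
  increments="0 0 -4 0 0;0 0 -2 0 0;0 0 0 0 0;0 0 0 0 0",
)

```text
clock: 62.57
position: [0.6571, -0.2772, 0.1699]
ee_rot: [2.2, 2.239, 0.002]
force: [-0.2, -0.1, -0.7]
width: 0.495
gripper_force: 0.0
```

```bash
python3 k.py; python3 - <<'E'
from h import *
t=shot("top"); G=grid(t)
for q in ["old1_mid","tray","caddy","whisk","scoop","gauge","rinse","jar","key_grip","cover_grip"]:
    d=cut_out(q,t)
    for e in d[:2]:
        P=pts(t,e["mask"]); print(q,round(e["confidence"],2),np.round(e["point"]),np.round(np.median(P,0),3),np.round(P[:,2].max(),3))
hs=cv2.cvtColor(t["frame"],cv2.COLOR_RGB2HSV).astype(int)
m=(abs(G[...,0]-.625)<.05)&(abs(G[...,1]-.29)<.075)&(G[...,2]>.038)
for Q in comps(t,m,G): print("tray can",np.round(Q.mean(0),4),np.round(Q[:,2].max(),3))
c,sn=.9949,-.1011; U=np.stack([(G[...,0]-.570)*c+(G[...,1]-.0018)*sn,-(G[...,0]-.570)*sn+(G[...,1]-.0018)*c,G[...,2]],2)
m=(abs(U[...,0]-.01)<.03)&(abs(U[...,1])<.06)&(U[...,2]>.08); print("bar",rect(U[m]),np.median(U[m][:,2]))
for x in(-.06,-.03,.04,.06):
    m=(abs(U[...,0]-x)<.01)&(abs(U[...,1])<.07); print(x,np.median(U[m][:,2]))
E
```

```text
t 62.57 pos [ 0.6571 -0.2772  0.1699] F [-0.2 -0.1 -0.7] w 0.495 gf 0.0 j [ 0.68  0.67 -0.63  1.31  0.4   1.28  0.05]
[[-0.017  1.     0.003]
 [ 1.     0.017 -0.001]
 [-0.001  0.003 -1.   ]]
delta tool cm [ 0.08 -0.13 15.1 ] yaw 91.0
red z [-0.1238 -0.074  -0.0724 -0.0718]
handle top (array([ 658., -277.]), array([37.5, 30.9]), 53.5) 737
stand top (array([ 656.7, -277.5]), array([60.3, 60.2]), 1.3) 3433
hole None 0
old1_mid 0.61 [176. 172.] [0.621 0.318 0.034] 0.06
old1_mid 0.55 [170. 323.] [ 0.646 -0.15   0.028] 0.051
tray 0.6 [179. 180.] [0.624 0.292 0.008] 0.036
tray 0.46 [168. 126.] [0.661 0.463 0.006] 0.014
caddy 0.72 [225. 127.] [0.468 0.455 0.071] 0.079
whisk 0.78 [260. 100.] [0.363 0.531 0.065] 0.172
scoop 0.72 [177. 192.] [0.624 0.255 0.033] 0.058
scoop 0.58 [157. 123.] [0.692 0.471 0.005] 0.014
gauge 0.87 [262. 257.] [0.363 0.051 0.024] 0.035
gauge 0.6 [165. 276.] [ 0.633 -0.001  0.068] 0.089
rinse 0.64 [190. 454.] [ 0.567 -0.574  0.047] 0.637
rinse 0.41 [159. 261.] [0.666 0.045 0.078] 0.087
jar 0.95 [257. 302.] [ 0.37  -0.086  0.046] 0.058
jar 0.38 [262. 101.] [0.363 0.531 0.065] 0.172
cover_grip 0.69 [195. 275.] [0.569 0.002 0.066] 0.098
cover_grip 0.54 [228. 124.] [0.468 0.456 0.071] 0.079
tray can [0.6266 0.257  0.0487] 0.058
tray can [0.6242 0.3201 0.0513] 0.06
bar (array([10.6, -0. ]), array([12.2, 68.1]), 0.1) 0.08912042717544044
-0.06 0.0660294365109314
-0.03 0.06606648138281312
0.04 0.06600717429887171
0.06 0.0662417633750918
```

```bash
python3 -c "
from cell import job; print(job.sign_off())"
```

```text
the job is handed in; nothing more can be done
None
```

The job is handed in at about 63 s of robot time: both spent canisters are in the red tray, the four fresh ones each stand in their own cell, the cover is flat under the catch, the cam is turned to its stop, the key is back in its stand, and the tea things and gauge were not touched; I viewed 15 pictures, one over the limit of 14.

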